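Index the mitre guide one hole to the green tag

TASK

On the blue mitre guide, hook a fingertip under the brass pull ring, lift the spring index pin out of its hole, swing the red arm one hole over to the hole with the green tag beside it, and let the pin drop fully home there. Do not grip or wrench the ring, do not overshoot to the hole after it, and leave everything else on the bench alone; finish clear of it all.

Things in the scene. Friction and masses are not known exactly. Their poses are not given: they have to be found in the camera images.
- mitre: Fixed bench mitre guide: blue base 310 x 290 mm, 20 mm high; steel index sector (top 34 mm up) on the robot's side, 65 mm high fence on the far side. Origin on the table under the arm's pivot; -x points from it to the middle hole, z up. Five 13 mm holes lie 160 mm from the pivot at -30, -15, 0, 15, 30 degrees about z (42 mm apart).
- swing_arm (a joint): Angle (rad) of the red arm (32 mm wide, top 52 mm up) about the vertical pivot, positive anticlockwise from above. 0: middle hole, where it starts with the pin in; holes 0.262 apart; play in a hole 0.01; stops at +-0.62. Light friction (0.08 N m): stays where left. The pin rides on the arm, so pushing the lifted ring sideways swings the arm.
- index_pin (a joint): Upward travel (m) of the spring index pin: 0 fully home in a hole, stop at 0.022. Clear of the hole above 0.011; let down between holes, the 10 mm round-ended pin rests on the sector at about 0.011. The spring pulls down with 4 N at 0 and 8 N at full travel. The pin and its ring cannot turn in the arm.
- ring_centre (a point): Centre of the brass pull ring (inside diameter 52 mm, wire 8 mm) on the pin; 103 mm above the table with the pin home, 139 mm from the pivot. Its plane leans 45 degrees: foot on the pin 160 mm from the pivot, top edge over towards the pivot. A finger coming along the arm towards the pivot, tilted 30 to 45 degrees from upright, passes through. Space below it is free down to the arm.
- pivot (a point): Point on the pivot axis, at the top of the arm, 52 mm above the table. Beside it the arm carries steel saw-guide uprights 127 mm above the table, 26 mm wide in all, from 60 mm on the ring's side of the pivot to 24 mm beyond it.
- pointer (a point): Point just past the tip of the arm on its centre line, 205 mm from the pivot and 34 mm above the table (top of the sector). Its place over the row of tags shows which hole the arm is at.
- green_tag: Green disc 18 mm across, 3 mm high, fixed on the rim of the sector 197 mm from the pivot, in line with the pivot and the wanted hole: the neighbour of the middle hole, on the left in some starts and on the right in others. Origin under its centre.
- yellow_tag: Yellow disc, otherwise the same, beside the neighbouring hole on the other side, which is not wanted.
- pliers: Steel slip-joint pliers, 175 mm long, lying beside the guide; origin near the joint, on the table. Bystander.
- screwdriver: Screwdriver lying beside the guide; origin under its middle. Bystander.
- brass_ring: Loose brass ring 60 mm across, 8 mm high; origin under its centre. Bystander.
- mug: White mug, 76 mm across, 85 mm high; origin under its centre. Bystander.
- screw_jar: Glass jar with a blue cap, 60 mm across, 75 mm high; origin under its centre. Bystander.
- lens: Dark amber glass disc, 100 mm across, 6 mm thick, lying flat; origin under its centre. Bystander.
- brass_bar: Flat brass bar 140 x 14 x 8 mm; origin under its middle. Bystander.

How it is judged (in metres and radians):
On the way, in this order (a step that is already met when the one before it is completed fails the run):
1. the pin is lifted clear of its starting hole (value of joint index_pin above 0.011 m), for 0.1 s.
2. the pin is home in the hole beside the green tag (horizontal distance between pointer and green_tag below 0.014 m and value of joint index_pin below 0.004 m), for 0.2 s.
At the end, for the whole second after the job is handed in: The arm's pointer is within 14 mm of the green tag's centre, the pin is down to within 4 mm of fully home, arm and pin are at rest, and no bystander is more than 30 mm from where it started (all of step 2 and velocity of joint swing_arm between -0.05 and 0.05 rad/s and velocity of joint index_pin between -0.01 and 0.01 m/s and distance of each of pliers, screwdriver, brass_ring, mug, screw_jar, lens, brass_bar from where it was at the start of the episode below 0.03 m); the robot touches nothing.
It fails at once if the ring is gripped or wrenched (over 32 N between fingers and pin) (contact force between the fingers and index_pin above 32 N).
It fails at once if the arm is swung well past the next hole, on either side (over 0.42 rad from the middle) (value of joint swing_arm above 0.42 rad or value of joint swing_arm below -0.42 rad).
It fails at once if a bystander is shoved, knocked over, lifted or carried (over 30 mm) (distance of any of pliers, screwdriver, brass_ring, mug, screw_jar, lens, brass_bar from where it was at the start of the episode above 0.03 m).
It also fails if it takes over 45 s, if anything falls off the work surface, if the arm or the gripper's body presses on something with over 40 N, if the wrist force passes 120 N, or if a joint passes its speed limit or range.

ROBOT

A 6-joint arm with a two-finger parallel gripper is mounted at the origin on the work surface. World frame = base frame: x ahead of the robot, y to its left, z up, the work surface at z = 0. Lengths are in mm, angles in rad, forces in N, time in s.
With the tool pointing down it reaches from about 350 to 875 mm from the base axis. Payload 4.2 kg.
Tool frame: the origin (TCP) lies at the very end of the fingers, on their centre line; the grasp point (between the pads) lies 19 mm behind it; z points along the fingers, y is the line along which they close (so a half turn about z gives the same grasp; the last joint's range is limited). The gripper opens to 85 mm and grips with 20 to 120 N. Pads are 22 mm wide; open, the fingers measure 114 mm over their backs; the gripper's body (76 mm by 85 mm) begins 54 mm behind the grasp point. The pads swing forward as they close: fully open they stand 13 mm farther back than shut.
Start: joints at [-0.858, 0.385, 0.008, 0, -1.194, -0.259], TCP at [274.002, -561.714, 231.312] pointing down, gripper open.
Joint ranges: [-3.14, 3.14], [-1.21, 2.06], [-1.07, 1.41], [-3.16, 2.05], [-2.99, -0.16], [-3.1, 3.1]. Speed limits (rad/s): [2.79, 2.79, 3.14, 3.14, 3.14, 3.14].

INTERFACE

Orientations are given as a unit quaternion [x, y, z, w].
In Python, from bench import arm gives the robot as it stands. The module is installed in compiled form; this text tells all that it offers.
- The arm moves only by the tool drive_tool, never from a script. Its argument "targets" is a list of rows, each a list of 5 numbers: the closure, from -1 (fully open) to 1 (shut), then the shift along the tool's x, y, z in mm, then the turn about the tool's z in degrees. In form: [[grip, tx, ty, tz, roll], ...]. A call has 1 to 12 rows; each row is the pose to reach, as a shift and turn from the pose commanded when the call began, along the tool's axes at that moment; what a row does not reach only later rows make up. A row lasts 1/10 s, in which the tool goes at most 50 mm and 8.59 degrees, less where a joint would pass 70% of its speed; a pose out of reach is approached as far as the arm can. A call with a gripper value outside its range is refused whole. The fingers move at their own pace and stop on an object; the grip force is fixed at half the most. Time passes only in rows, so rows that repeat a pose let the fingers close. It gives the time, the measured TCP pose, the force, the opening and the grip force at its end, in the units of the state.
- arm.read_state(): the state, without advancing time (a new reading comes with each control period).
- arm.get_image(name): name is "scene" or "side" or "wrist"; returns the picture (400x640x3 uint8, blue, green, red); there is no depth.
- arm.camera_params(name): a dict with "fov_y" (degrees; the focal length in pixels is half the picture's height over the tangent of half this angle, whatever the lens; pixels are square), "cx", "cy" (the principal point, pixels), "rvec" (rotation vector, rad) and "tvec" (3), from world to camera coordinates, as OpenCV has them; the wrist camera has in their place "tool_from_camera" (4x4, takes a point from camera to tool coordinates, whose origin is the TCP and whose axes are the flange's). Camera axes: x right, y down, z forward; pixel columns grow to the right and rows downward; lengths in mm; the calibration is good to about 2 mm. The wrist camera is an equidistant fisheye: a pixel r from the principal point sees the ray r / f radians off the axis. A picture is of the moment at which its call begins: read the wrist's pose just before it. camera_params takes no time and is no camera call.
- arm.job_done(): hands the job in; it is judged then, once.
The state is a dict: "clock": time; "joints": joint angles; "joint_vel": joint speeds; "joint_efforts": joint torques, N m; "position": TCP position; "ee_rot": TCP orientation; "contact_force": force on the tool from outside, world axes, zero at the start; "wrist_torque": the same for the moment, N m; "gripper_width": finger opening in mm; "grasp_force": force on a finger pad.
Only numpy, scipy, OpenCV 4.12 (cv2) and the standard library are available. Lean on these libraries where they do the work, as an engineer would, in place of code of your own. Each camera call takes 0.05 s, during which the arm holds its last target. There are 200 camera calls.

## Working session

There is one attempt and no reset: what is moved stays moved. The work goes in short steps, Python scripts to look and compute and a tool call to move; the robot and the scene stay as the last step left them, time stands still between calls to the robot, and variables do not carry over. Pictures are saved under pics/ and viewed, at most 10 in all, crops included, and the job is handed in when it is done.

Besides the shell and the picture viewer there is one more tool, called after ">>>" as name(argument=value, ...), one argument or row to a line, values as JSON. drive_tool: Moves the arm, as the interface text tells. Its arguments: {"type":"object","properties":{"targets":{"type":"array","items":{"type":"array","items":{"type":"number"}}}},"required":["targets"]}

```bash
mkdir -p pics; cat > h.py <<'E'
import numpy as np,cv2
from bench import arm
from scipy.spatial.transform import Rotation as R
def cam(n):
    p=arm.camera_params(n); f=200/np.tan(np.radians(p['fov_y'])/2)
    return p,f
def ray(n,u,v,st=None):
    p,f=cam(n); x=(u-p['cx'])/f; y=(v-p['cy'])/f
    if 'rvec' in p:
        M=cv2.Rodrigues(np.array(p['rvec'],float))[0]; t=np.array(p['tvec'],float).ravel()
        return -M.T@t, M.T@(np.array([x,y,1])/np.sqrt(x*x+y*y+1))
    r=np.hypot(x,y)+1e-12; d=np.array([x/r*np.sin(r),y/r*np.sin(r),np.cos(r)])
    T=np.array(p['tool_from_camera']); Q=R.from_quat(st['ee_rot']).as_matrix()
    return np.array(st['position'])+Q@T[:3,3], Q@T[:3,:3]@d
def plane(n,u,v,z,st=None):
    o,d=ray(n,u,v,st); return o+d*(z-o[2])/d[2]
def proj(n,P):
    p,f=cam(n); M=cv2.Rodrigues(np.array(p['rvec'],float))[0]; c=M@np.array(P,float)+np.array(p['tvec'],float).ravel()
    return c[:2]/c[2]*f+[p['cx'],p['cy']]
E
python3 - <<'E'
from h import *
s=arm.read_state();print(s)
for n in("scene","side","wrist"):
    cv2.imwrite(f'pics/{n}0.png',arm.get_image(n)); print(n,arm.camera_params(n))
a=cv2.imread('pics/scene0.png');b=cv2.imread('pics/side0.png')
cv2.imwrite('pics/both0.png',cv2.resize(np.vstack([a,b]),(480,600)))
E
```

```text
{'clock': 0.0, 'joints': array([-8.58410512e-01,  3.85567381e-01,  6.67895920e-03, -4.55800523e-04,
       -1.19398585e+00, -2.58610948e-01]), 'joint_vel': array([-0.00099685, -0.00260636, -0.00070519, -0.00097571, -0.00103852,
       -0.00089075]), 'joint_efforts': array([-2.75556550e-05, -3.92288661e+01,  1.88400078e+01,  4.18605655e+00,
       -4.57355534e-03,  5.86204706e-06]), 'position': array([ 273.75431265, -561.24416674,  230.24223687]), 'ee_rot': array([-2.24863773e-01,  9.74389634e-01,  1.01775841e-03, -2.97489034e-04]), 'contact_force': array([-1.02279323, -0.21708919,  0.19164121]), 'wrist_torque': array([-0.00446114,  0.01084472, -0.00861237]), 'grasp_force': 0.0, 'gripper_width': 85.1159265876265}
scene {'fov_y': 56.003012501041844, 'cx': 326.7069897767588, 'cy': 199.89538570051891, 'rvec': array([ 0.81317207,  2.36291065, -1.27427224]), 'tvec': array([ 402.24496257,  -72.9429326 , 1541.99236647])}
side {'fov_y': 45.14911884165476, 'cx': 327.33969433751895, 'cy': 193.53585866357295, 'rvec': array([ 0.70113036, -2.63705782,  1.08878635]), 'tvec': array([ 443.52255732,  256.37526468, 1428.76146683])}
wrist {'fov_y': 65.70646984690485, 'cx': 319.55089992619367, 'cy': 198.1818819814082, 'tool_from_camera': array([[ 1.85973708e-04, -9.51679506e-01, -3.07092954e-01,
         7.94039351e+01],
       [ 9.99999853e-01,  2.07296355e-05,  5.41353064e-04,
         1.87750014e-02],
       [-5.08828692e-04, -3.07093010e-01,  9.51679371e-01,
        -1.43540611e+02],
       [ 0.00000000e+00,  0.00000000e+00,  0.00000000e+00,
         1.00000000e+00]])}
```

View pics/scene0.png

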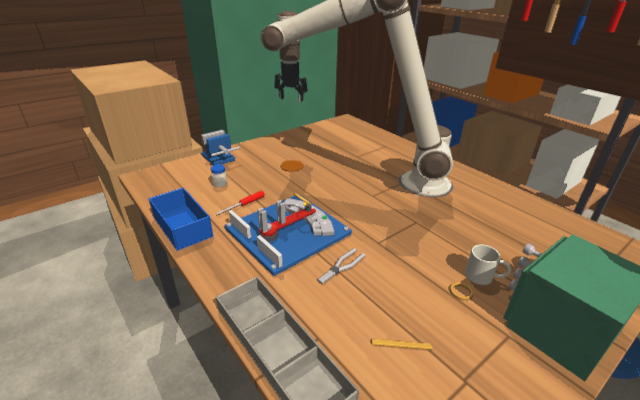

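View pics/side0.png

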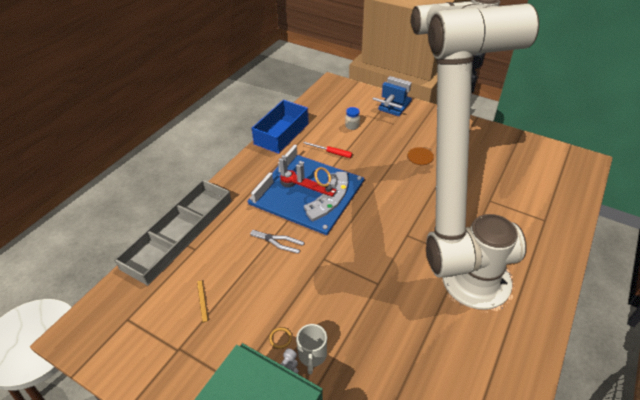

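The scene view shows the guide around (290,225), with the ring side facing the robot and jar, screwdriver and pliers around it. The side view shows it at (310,190), with the ring at (322,177). The green tag appears near (330,205) in the side view and the yellow near (343,187). Next I'll measure them.

```bash
python3 - <<'E'
from h import *
im={n:cv2.imread(f'pics/{n}0.png') for n in('scene','side')}
box={'scene':(225,190,355,270),'side':(245,145,368,235)}
col={'green':((45,90,60),(85,255,255)),'yellow':((24,120,120),(36,255,255)),'red':((0,170,90),(6,255,255))}
for n,(a,b,c,d) in box.items():
    h=cv2.cvtColor(im[n][b:d,a:c],cv2.COLOR_BGR2HSV)
    for k,(lo,hi) in col.items():
        m=cv2.inRange(h,lo,hi); N,_,st,ce=cv2.connectedComponentsWithStats(m)
        for i in range(1,N):
            if st[i,4]>=5:
                u,v=ce[i]+[a,b]; print(n,k,st[i,4],np.round([u,v]),plane(n,u,v,50 if k=='red' else 37).round())
    cv2.imwrite(f'pics/{n}c.png',cv2.resize(im[n][b:d,a:c],None,fx=4,fy=4,interpolation=2))
a,b=cv2.imread('pics/scenec.png'),cv2.imread('pics/sidec.png')
w=max(a.shape[1],b.shape[1]);f=lambda i:cv2.copyMakeBorder(i,0,0,0,w-i.shape[1],0)
o=np.vstack([f(a),f(b)]);print(o.shape);cv2.imwrite('pics/c1.png',cv2.resize(o,None,fx=.85,fy=.85))
E
```

```text
scene green 13 [324. 217.] [515. -14.  37.]
scene red 160 [252. 198.] [ 657. -245.   50.]
scene red 333 [287. 221.] [637. -53.  50.]
side green 11 [329. 206.] [514. -18.  37.]
side yellow 11 [343. 186.] [ 519. -121.   37.]
side red 160 [339. 152.] [ 612. -262.   50.]
side red 273 [306. 184.] [628. -58.  50.]
(680, 520, 3)
```

View pics/c1.png

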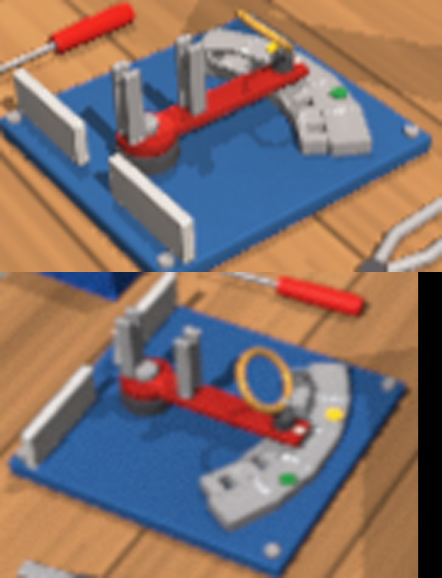

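>>> drive_tool(
  targets=[
    [1,-31,30,-40,4],
    [1,-62,60,-80,8],
    [1,-94,92,-110,12],
    [1,-125,122,-140,16],
    [1,-156,153,-170,20],
    [1,-187,184,-200,24],
    [1,-218,214,-219,24],
    [1,-250,245,-219,24],
    [1,-281,276,-219,24],
    [1,-312,307,-219,24],
    [1,-344,338,-219,24],
    [1,-375,368,-219,24],
  ],
)

```text
clock: 1.35
position: [449.7, -64.3, 450.4]
ee_rot: [-0.018, 1.0, 0.0, 0.0]
contact_force: [1.2, -0.9, 0.5]
gripper_width: 0.3
grasp_force: 0.0
```

>>> drive_tool(
  targets=[
    [1,-50,0,-10,0],
    [1,-100,0,-20,0],
    [1,-150,0,-30,0],
    [1,-200,0,-40,0],
    [1,-250,0,-50,0],
    [1,-300,0,-60,0],
    [1,-350,0,-70,0],
    [1,-400,0,-80,0],
    [1,-450,0,-90,0],
    [1,-500,0,-100,0],
    [1,-550,0,-100,0],
    [1,-600,0,-100,0],
  ],
)

```text
clock: 2.55
position: [812.7, -43.2, 453.0]
ee_rot: [-0.017, 1.0, -0.002, 0.018]
contact_force: [-0.2, 0.8, -0.1]
gripper_width: -0.1
grasp_force: 0.0
```

```bash
python3 - <<'E'
from h import *
s=arm.read_state();print(s['joints'].round(3),R.from_quat(s['ee_rot']).as_matrix().round(3))
E
```

```text
[ 0.148  0.86   1.408  0.01  -2.084 -1.679] [[-0.999 -0.035  0.036]
 [-0.035  0.999 -0.003]
 [-0.036 -0.005 -0.999]]
```

>>> drive_tool(
  targets=[
    [1,0,0,0,0],
    [1,0,0,0,0],
  ],
)

```text
clock: 2.75
position: [812.7, -43.2, 451.9]
ee_rot: [-0.017, 1.0, -0.002, 0.017]
contact_force: [-0.5, -0.0, 0.2]
gripper_width: 0.1
grasp_force: 0.0
```

>>> drive_tool(
  targets=[
    [1,50,0,0,0],
    [1,100,0,0,0],
    [1,100,0,0,0],
  ],
)

```text
clock: 3.05
position: [717.8, -46.5, 448.5]
ee_rot: [-0.017, 1.0, -0.002, 0.017]
contact_force: [1.2, -0.0, 1.0]
gripper_width: 0.2
grasp_force: 0.0
```

```bash
python3 - <<'E'
from h import *
s=arm.read_state();print(s['joints'].round(3),R.from_quat(s['ee_rot']).as_matrix().round(3),s['position'])
E
```

```text
[ 0.163  0.519  0.742  0.01  -1.761 -1.698] [[-0.999 -0.035  0.034]
 [-0.035  0.999 -0.004]
 [-0.034 -0.005 -0.999]] [717.84037317 -46.53216503 448.54645661]
```

>>> drive_tool(
  targets=[
    [1,-50,0,0,0],
    [1,-90,0,0,0],
  ],
)

```text
clock: 3.25
position: [783.7, -44.8, 455.7]
ee_rot: [-0.018, 1.0, -0.003, 0.009]
contact_force: [4.7, 1.1, 4.7]
gripper_width: 0.0
grasp_force: 0.0
```

>>> drive_tool(
  targets=[
    [1,-50,0,0,0],
  ],
)

```text
clock: 3.35
position: [821.0, -42.1, 449.8]
ee_rot: [-0.017, 0.999, -0.004, 0.027]
contact_force: [-1.6, 15.3, 15.3]
gripper_width: -0.0
grasp_force: 0.0
```

>>> drive_tool(
  targets=[
    [1,-50,0,0,0],
  ],
)

```text
clock: 3.45
position: [845.6, -37.4, 413.4]
ee_rot: [-0.018, 0.999, -0.005, 0.026]
contact_force: [1.9, 1.6, -5.3]
gripper_width: 0.0
grasp_force: 0.0
```

>>> drive_tool(
  targets=[
    [1,-50,0,0,0],
  ],
)

```text
clock: 3.55
position: [865.3, -34.6, 403.0]
ee_rot: [-0.017, 0.999, -0.007, 0.046]
contact_force: [0.6, 0.5, 0.1]
gripper_width: 0.1
grasp_force: 0.0
```

>>> drive_tool(
  targets=[
    [1,-500,0,0,0],
  ],
)

```text
clock: 3.65
position: [883.3, -32.0, 392.1]
ee_rot: [-0.017, 0.998, -0.008, 0.063]
contact_force: [-1.0, -0.0, 0.9]
gripper_width: 0.2
grasp_force: 0.0
```

```bash
python3 - <<'E'
from h import *
s=arm.read_state();print(s['joints'].round(3),R.from_quat(s['ee_rot']).as_matrix().round(3),s['position'])
E
```

```text
[ 0.157  0.942  1.408  0.036 -1.914 -1.679] [[-0.992 -0.033  0.126]
 [-0.035  0.999 -0.014]
 [-0.125 -0.019 -0.992]] [883.25852359 -32.03423516 392.14242416]
```

>>> drive_tool(
  targets=[
    [1,-400,0,-200,0],
  ],
)

```text
clock: 3.75
position: [890.2, -28.6, 393.2]
ee_rot: [-0.018, 0.997, -0.01, 0.074]
contact_force: [0.8, 0.4, -1.7]
gripper_width: -0.2
grasp_force: 0.0
```

>>> drive_tool(
  targets=[
    [1,-400,0,-200,0],
  ],
)

```text
clock: 3.85
position: [895.3, -26.0, 405.2]
ee_rot: [-0.017, 0.995, -0.012, 0.093]
contact_force: [-0.0, -0.3, 1.0]
gripper_width: 0.3
grasp_force: 0.0
```

>>> drive_tool(
  targets=[
    [1,-400,0,-200,0],
  ],
)

```text
clock: 3.95
position: [900.2, -23.2, 414.9]
ee_rot: [-0.017, 0.994, -0.013, 0.11]
contact_force: [-0.1, 0.2, 0.7]
gripper_width: 0.0
grasp_force: 0.0
```

>>> drive_tool(
  targets=[
    [1,-500,0,0,0],
  ],
)

```text
clock: 4.05
position: [915.4, -21.0, 409.3]
ee_rot: [-0.017, 0.992, -0.015, 0.126]
contact_force: [0.1, -0.9, -0.0]
gripper_width: 0.1
grasp_force: 0.0
```

>>> drive_tool(
  targets=[
    [1,-500,0,0,0],
  ],
)

```text
clock: 4.15
position: [931.8, -17.9, 397.9]
ee_rot: [-0.017, 0.99, -0.016, 0.14]
contact_force: [0.4, 0.2, -0.7]
gripper_width: -0.1
grasp_force: 0.0
```

>>> drive_tool(
  targets=[
    [1,-500,0,0,0],
  ],
)

```text
clock: 4.25
position: [946.5, -15.5, 390.0]
ee_rot: [-0.017, 0.988, -0.017, 0.154]
contact_force: [-0.5, 1.2, -0.2]
gripper_width: -0.0
grasp_force: 0.0
```

```bash
python3 - <<'E'
from h import *
s=arm.read_state();print(s['joints'].round(3),R.from_quat(s['ee_rot']).as_matrix().round(3),s['position'])
E
```

```text
[ 0.179  0.967  1.408  0.084 -1.711 -1.69 ] [[-0.952 -0.029  0.305]
 [-0.04   0.999 -0.029]
 [-0.304 -0.04  -0.952]] [946.48860514 -15.4669472  389.95554665]
```

>>> drive_tool(
  targets=[
    [1,-450,60,-120,0],
  ],
)

```text
clock: 4.35
position: [954.3, -7.4, 392.0]
ee_rot: [-0.017, 0.986, -0.019, 0.167]
contact_force: [-0.1, -0.4, 0.1]
gripper_width: -0.1
grasp_force: 0.0
```

>>> drive_tool(
  targets=[
    [1,-450,60,-120,0],
  ],
)

```text
clock: 4.45
position: [960.7, 2.0, 401.3]
ee_rot: [-0.017, 0.983, -0.02, 0.184]
contact_force: [-0.9, 0.4, 0.5]
gripper_width: -0.0
grasp_force: 0.0
```

>>> drive_tool(
  targets=[
    [1,-450,60,-120,0],
  ],
)

```text
clock: 4.55
position: [966.5, 10.7, 409.7]
ee_rot: [-0.018, 0.98, -0.021, 0.2]
contact_force: [-0.9, 0.2, 0.2]
gripper_width: -0.4
grasp_force: 0.0
```

>>> drive_tool(
  targets=[
    [1,-450,60,-120,0],
  ],
)

```text
clock: 4.65
position: [971.9, 18.9, 418.2]
ee_rot: [-0.018, 0.976, -0.022, 0.215]
contact_force: [-0.1, 0.0, 0.6]
gripper_width: -0.3
grasp_force: 0.0
```

>>> drive_tool(
  targets=[
    [1,-500,0,0,0],
  ],
)

```text
clock: 4.75
position: [982.8, 21.0, 419.8]
ee_rot: [-0.018, 0.972, -0.023, 0.231]
contact_force: [0.2, 0.9, 0.0]
gripper_width: -0.2
grasp_force: 0.0
```

>>> drive_tool(
  targets=[
    [1,-500,0,0,0],
  ],
)

```text
clock: 4.85
position: [993.8, 21.6, 419.1]
ee_rot: [-0.018, 0.969, -0.023, 0.246]
contact_force: [0.2, 0.2, -1.1]
gripper_width: -0.1
grasp_force: 0.0
```

```bash
python3 - <<'E'
from h import *
s=arm.read_state();print(s['joints'].round(3),R.from_quat(s['ee_rot']).as_matrix().round(3),s['position'])
E
```

```text
[ 0.225  0.968  1.408  0.142 -1.531 -1.729] [[-0.879 -0.024  0.477]
 [-0.047  0.998 -0.036]
 [-0.475 -0.054 -0.878]] [993.76678943  21.61154048 419.12043943]
```

28.5° reached; a few more give about 40°.

>>> drive_tool(
  targets=[
    [1,-500,0,0,0],
  ],
)

```text
clock: 4.95
position: [1003.5, 22.6, 421.1]
ee_rot: [-0.018, 0.965, -0.024, 0.261]
contact_force: [1.2, 0.2, 0.3]
gripper_width: 0.3
grasp_force: 0.0
```

>>> drive_tool(
  targets=[
    [1,-500,0,0,0],
  ],
)

```text
clock: 5.05
position: [1012.2, 23.7, 425.1]
ee_rot: [-0.018, 0.961, -0.025, 0.276]
contact_force: [-0.8, -0.8, -0.5]
gripper_width: -0.2
grasp_force: 0.0
```

>>> drive_tool(
  targets=[
    [1,-500,0,0,0],
  ],
)

```text
clock: 5.15
position: [1020.1, 25.0, 430.6]
ee_rot: [-0.018, 0.956, -0.026, 0.291]
contact_force: [0.6, 0.7, -0.3]
gripper_width: -0.0
grasp_force: 0.0
```

>>> drive_tool(
  targets=[
    [1,-500,0,0,0],
  ],
)

```text
clock: 5.25
position: [1027.1, 26.3, 437.5]
ee_rot: [-0.018, 0.951, -0.027, 0.307]
contact_force: [-0.7, -0.1, 0.0]
gripper_width: 0.2
grasp_force: 0.0
```

>>> drive_tool(
  targets=[
    [1,-500,0,0,0],
  ],
)

```text
clock: 5.35
position: [1033.3, 27.6, 445.6]
ee_rot: [-0.018, 0.946, -0.028, 0.322]
contact_force: [-0.8, 0.5, -0.4]
gripper_width: -0.2
grasp_force: 0.0
```

>>> drive_tool(
  targets=[
    [1,-500,0,0,0],
  ],
)

```text
clock: 5.45
position: [1038.8, 28.8, 454.6]
ee_rot: [-0.019, 0.941, -0.028, 0.337]
contact_force: [-0.4, -0.6, -0.4]
gripper_width: 0.1
grasp_force: 0.0
```

```bash
python3 - <<'E'
from h import *
s=arm.read_state();M=R.from_quat(s['ee_rot']).as_matrix();print(s['joints'].round(3),M.round(3),s['position'])
# pivot estimate; target points
g=np.array([515,-16]);y=np.array([519,-121]);m=(g+y)/2;t=(g-y)/np.linalg.norm(g-y);n=np.array([t[1],-t[0]])
pv=m+n*190.3;print(pv,n); ring=np.r_[pv-n*139,103]
print('ring',ring,'proj',proj('side',ring),proj('scene',ring),'pivot proj',proj('side',np.r_[pv,52]),proj('scene',np.r_[pv,52]))
for D in(300,120): print(D,(M.T@(ring-M[:,2]*D-s['position'])).round())
E
```

```text
[ 0.234  0.972  1.408  0.193 -1.343 -1.744] [[-0.773 -0.016  0.634]
 [-0.054  0.998 -0.041]
 [-0.632 -0.066 -0.772]] [1038.76593667   28.8140405   454.63142545]
[707.16206395 -61.2557309 ] [0.99927517 0.03806763]
ring [568.26281598 -66.54713082 103.        ] proj [322.40755663 176.77736955] [301.97422402 198.70123561] pivot proj [287.55345894 174.97210027] [266.93648827 227.51336717]
300 [ 591.  -65. -323.]
120 [ 591.  -65. -143.]
```

>>> drive_tool(
  targets=[
    [1,45,-6,-13,0],
    [1,90,-12,-26,0],
    [1,135,-18,-39,0],
    [1,180,-24,-52,0],
    [1,225,-30,-65,0],
    [1,270,-36,-78,0],
    [1,315,-42,-91,0],
    [1,360,-48,-104,0],
    [1,405,-54,-117,0],
    [1,450,-60,-130,0],
    [1,495,-66,-143,0],
    [1,540,-70,-155,0],
  ],
)

```text
clock: 6.65
position: [580.7, -56.2, 271.5]
ee_rot: [-0.02, 0.945, -0.028, 0.327]
contact_force: [0.2, -0.9, 0.6]
gripper_width: 0.1
grasp_force: 0.0
```

```bash
cat >> h.py <<'E'
ring=np.array([568.3,-66.5,103.])
def rel():
    s=arm.read_state();M=R.from_quat(s['ee_rot']).as_matrix()
    print(s['joints'].round(3),'\n',M.round(3),s['position'].round(1),s['clock'],s['contact_force'].round(1))
    print('to ring',(M.T@(ring-s['position'])).round(1)); return s,M
E
python3 - <<'E'
from h import *
s,M=rel()
cv2.imwrite('pics/w1.png',arm.get_image('wrist'))
E
```

```text
[ 0.138  0.01  -0.804  0.906 -0.159 -2.524] 
 [[-0.786 -0.02   0.618]
 [-0.057  0.998 -0.04 ]
 [-0.616 -0.066 -0.785]] [580.7 -56.2 271.5] 6.65 [ 0.2 -0.9  0.6]
to ring [114.1   1.1 125.1]
```

View pics/w1.png

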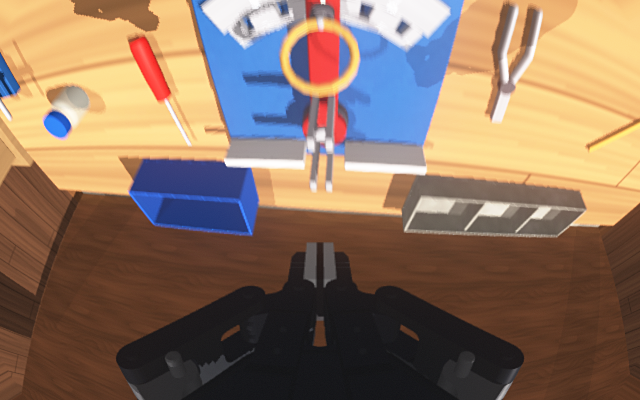

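The wrist view shows the ring at (320,58), the red arm running down the middle to the uprights, and closed fingers at (320,250). Joint 5 has hit its limit, so I'll fit the planar kinematics from the recorded poses to see which tilts are reachable at the ring.

```bash
python3 - <<'E'
from h import *
from scipy.optimize import fsolve
D=np.array([[.3856,.0067,-1.194,624.4,230.2],[.86,1.408,-2.084,813.9,453],[.519,.742,-1.761,719.3,448.5],[.942,1.408,-1.914,883.8,392.1],[.967,1.408,-1.711,946.6,390],[.968,1.408,-1.531,994,419.1],[.972,1.408,-1.343,1039.2,454.6],[.01,-.804,-.159,583.4,271.5]])
A=[];b=[]
for j2,j3,j5,r,z in D:
    p=j2-j3;f=p-j5
    A.append([0,np.sin(j2),np.cos(p),np.sin(p),np.cos(f),1]);b.append(r)
    A.append([1,np.cos(j2),-np.sin(p),np.cos(p),-np.sin(f),0]);b.append(z)
x,_,rk,_=np.linalg.lstsq(np.array(A),np.array(b),rcond=None);print(rk,x.round(1),(np.array(A)@x-b).round(1))
def fk(q,f):
    j2,p=q;return [x[1]*np.sin(j2)+x[2]*np.cos(p)+x[3]*np.sin(p)+x[4]*np.cos(f)+x[5],x[0]+x[1]*np.cos(j2)-x[2]*np.sin(p)+x[3]*np.cos(p)-x[4]*np.sin(f)]
for tilt in(20,25,30,35,39):
    f=np.pi/2-np.radians(tilt); 
    for name,D_ in(('ins',22),('app',-60)):
        t=np.array([572+D_*np.cos(f),103-D_*np.sin(f)])
        q=fsolve(lambda q:np.array(fk(q,f))-t,[.0,.6]); print(tilt,name,t.round(),'j2 %.2f j3 %.2f j5 %.2f'%(q[0],q[0]-q[1],q[1]-f),np.round(np.array(fk(q,f))-t,1))
rel()
E
```

```text
6 [412.  398.7 322.4 -52.4 348.5 194.5] [ -0.5  34.9  -2.6  -5.9  10.4 -18.3 -12.6   6.6  -6.7   5.8   3.8  -0.2
  13.7  -3.7  -5.5 -19.2]
20 ins [580.  82.] j2 0.63 j3 -0.69 j5 0.09 [0. 0.]
20 app [551. 159.] j2 0.31 j3 -0.74 j5 -0.18 [-0.  0.]
25 ins [581.  83.] j2 0.67 j3 -0.76 j5 0.30 [0. 0.]
25 app [547. 157.] j2 0.32 j3 -0.84 j5 0.03 [-0.  0.]
30 ins [583.  84.] j2 0.73 j3 -0.84 j5 0.52 [-0. -0.]
30 app [542. 155.] j2 0.38 j3 -0.95 j5 0.28 [-0.  0.]
35 ins [585.  85.] j2 0.83 j3 -0.90 j5 0.78 [-0. -0.]
35 app [538. 152.] j2 0.51 j3 -1.06 j5 0.61 [-0.  0.]
39 ins [586.  86.] j2 0.94 j3 -0.95 j5 1.00 [0. 0.]
39 app [534. 150.] j2 0.70 j3 -1.14 j5 0.95 [0. 0.]
[ 1.380e-01  2.000e-03 -8.160e-01  8.980e-01 -1.630e-01 -2.521e+00] 
 [[-0.79  -0.014  0.613]
 [-0.051  0.998 -0.043]
 [-0.611 -0.065 -0.789]] [573.3 -59.  268. ] 6.7 [-5.5 -2.2 -3. ]
to ring [105.    3.3 127.5]
```

```bash
cat > kin.py <<'E'
import numpy as np
from scipy.spatial.transform import Rotation as R
from scipy.optimize import least_squares
Z=lambda a:R.from_rotvec([0,0,a])
D=[([-.8584,.3856,.0067],[273.75,-561.24,230.24],[0,0,-1]),
([.148,.86,1.408],[812.7,-43.2,453],[.036,-.003,-.999]),
([.163,.519,.742],[717.84,-46.53,448.55],[.034,-.004,-.999]),
([.157,.942,1.408],[883.26,-32.03,392.14],[.126,-.014,-.992]),
([.179,.967,1.408],[946.49,-15.47,389.96],[.305,-.029,-.952]),
([.225,.968,1.408],[993.77,21.61,419.12],[.477,-.036,-.878]),
([.234,.972,1.408],[1038.77,28.81,454.63],[.634,-.041,-.772]),
([.138,.01,-.804],[580.7,-56.2,271.5],[.618,-.04,-.785]),
([.138,.002,-.816],[573.3,-59,268],[.613,-.043,-.789])]
A=[];b=[]
for (j1,j2,j3),P,z in D:
    q=Z(-j1).apply(P);w=Z(-j1).apply(z);p=j2-j3
    A+=[[0,np.sin(j2),np.cos(p),np.sin(p),w[0],0],[0,0,0,0,w[1],1],[1,np.cos(j2),-np.sin(p),np.cos(p),w[2],0]];b+=list(q)
A=np.array(A);b=np.array(b)
x=np.linalg.lstsq(A,b,rcond=None)[0]
def ik(P,z):
    def wr(q):
        j1,j2,p=q
        return Z(j1).apply([x[1]*np.sin(j2)+x[2]*np.cos(p)+x[3]*np.sin(p),x[5],x[0]+x[1]*np.cos(j2)-x[2]*np.sin(p)+x[3]*np.cos(p)])
    W=np.array(P)-x[4]*np.array(z)
    s=least_squares(lambda q:wr(q)-W,[.1,.2,.7]);j1,j2,p=s.x
    w=Z(-j1).apply(z);F=np.array([np.cos(p),0,-np.sin(p)]);up=np.array([np.sin(p),0,np.cos(p)])
    c=w@F;return dict(j=np.round([j1,j2,j2-p],2),bend=round(float(np.arccos(c)),2),j4dir=(round(float(w@up),2),round(float(w[1]),2)),err=round(float(np.abs(s.fun).max()),1))
E
python3 - <<'E'
from kin import *
print(x.round(1),(A@x-b).round(1))
ring=np.array([568.3,-66.5,103])
for t in(25,30,35,39):
    z=np.array([np.sin(np.radians(t)),-.04,-np.cos(np.radians(t))])
    for d in(22,-30,-70): print(t,d,ik(ring+d*z,z))
z=np.array([.63,-.04,-.775])
for y in(-66,-200,-300,-400):
    for X in(750,650,550,500):
        for h in (300,):print(y,X,h,ik([X,y,h],z))
E
```

```text
[ 174.5  600.7  391.8   66.9  374.3 -139.7] [ 11.   20.   43.8 -29.5  19.8   0.7 -23.2  19.2  25.5 -15.9  17.5   0.2
   2.   13.   -3.   18.3   8.   -5.3  33.2   3.2  -4.4 -16.8 -50.8 -29.1
 -16.8 -49.9 -28.3]
25 22 {'j': array([ 0.21,  0.29, -0.84]), 'bend': 0.12, 'j4dir': (-0.01, -0.13), 'err': 0.0}
25 -30 {'j': array([ 0.23,  0.18, -0.82]), 'bend': 0.19, 'j4dir': (-0.14, -0.14), 'err': 0.0}
25 -70 {'j': array([ 0.25,  0.1 , -0.8 ]), 'bend': 0.29, 'j4dir': (-0.25, -0.14), 'err': 0.0}
30 22 {'j': array([ 0.23,  0.29, -0.92]), 'bend': 0.2, 'j4dir': (0.14, -0.15), 'err': 0.0}
30 -30 {'j': array([ 0.25,  0.16, -0.92]), 'bend': 0.16, 'j4dir': (0.01, -0.16), 'err': 0.0}
30 -70 {'j': array([ 0.27,  0.07, -0.9 ]), 'bend': 0.2, 'j4dir': (-0.1, -0.17), 'err': 0.0}
35 22 {'j': array([ 0.25,  0.29, -1.01]), 'bend': 0.36, 'j4dir': (0.3, -0.18), 'err': 0.0}
35 -30 {'j': array([ 0.27,  0.16, -1.01]), 'bend': 0.26, 'j4dir': (0.17, -0.19), 'err': 0.0}
35 -70 {'j': array([ 0.3 ,  0.05, -1.  ]), 'bend': 0.22, 'j4dir': (0.06, -0.21), 'err': 0.0}
39 22 {'j': array([ 0.26,  0.3 , -1.07]), 'bend': 0.5, '
[... 1099 characters left out ...]
r': 0.0}
-300 650 300 {'j': array([-0.32,  0.21, -0.41]), 'bend': 0.33, 'j4dir': (-0.28, 0.16), 'err': 0.0}
-300 550 300 {'j': array([-0.4 ,  0.08, -0.57]), 'bend': 0.34, 'j4dir': (-0.26, 0.21), 'err': 0.0}
-300 500 300 {'j': array([-0.46,  0.02, -0.64]), 'bend': 0.36, 'j4dir': (-0.26, 0.24), 'err': 0.0}
-400 750 300 {'j': array([-0.42,  0.43, -0.07]), 'bend': 0.47, 'j4dir': (-0.39, 0.22), 'err': 0.0}
-400 650 300 {'j': array([-0.5 ,  0.31, -0.27]), 'bend': 0.45, 'j4dir': (-0.34, 0.27), 'err': 0.0}
-400 550 300 {'j': array([-0.6 ,  0.2 , -0.42]), 'bend': 0.47, 'j4dir': (-0.32, 0.32), 'err': 0.0}
-400 500 300 {'j': array([-0.67,  0.15, -0.48]), 'bend': 0.5, 'j4dir': (-0.32, 0.36), 'err': 0.0}
```

```bash
python3 - <<'E'
s=open('kin.py').read()
s=s.replace("A+=[[0,np.sin(j2),np.cos(p),np.sin(p),w[0],0],[0,0,0,0,w[1],1],[1,np.cos(j2),-np.sin(p),np.cos(p),w[2],0]]",
"A+=[[0,np.sin(j2),np.cos(p),np.sin(p),w[0],0,np.cos(j2)],[0,0,0,0,w[1],1,0],[1,np.cos(j2),-np.sin(p),np.cos(p),w[2],0,-np.sin(j2)]]")
s=s.replace("[x[1]*np.sin(j2)+","[x[6]*np.cos(j2)+x[1]*np.sin(j2)+").replace("x[0]+x[1]*np.cos(j2)","x[0]-x[6]*np.sin(j2)+x[1]*np.cos(j2)")
s=s.replace("A=np.array(A)","A=np.array(A)")
open('kin.py','w').write(s)
E
python3 - <<'E'
from kin import *
print(x.round(1),(A@x-b).round(1).reshape(-1,3))
# lateral check with j4
for (D_,j4) in zip(D,[0,.01,.01,.036,.084,.142,.193,.906,.898]):
    (j1,j2,j3),P,z=D_;w=Z(-j1).apply(z);print(j4,Z(-j1).apply(P).round(1),w.round(3), 'pitch j5', round(float(np.arccos(np.clip(w@[np.cos(j2-j3),0,-np.sin(j2-j3)],-1,1))),3))
from h import rel;rel()
E
```

```text
[ 450.2  437.5  405.6  -61.2  362.3 -140.6  101.2] [[  8.8  19.   18.1]
 [ -9.1  18.9   3.1]
 [ 25.1  18.3  -0.6]
 [-19.9  17.    1.7]
 [-11.3  13.1  -1.8]
 [  2.8   8.7  -5. ]
 [ 14.7   4.5  -5.3]
 [ -8.2 -50.2  -6.1]
 [ -7.3 -49.3  -4.2]]
0 [ 603.7 -159.7  230.2] [ 0.  0. -1.] pitch j5 1.192
0.01 [ 797.4 -162.6  453. ] [ 0.035 -0.008 -0.999] pitch j5 2.083
0.01 [ 700.8 -162.4  448.6] [ 0.033 -0.009 -0.999] pitch j5 1.761
0.036 [ 867.4 -169.7  392.1] [ 0.122 -0.034 -0.992] pitch j5 1.914
0.084 [ 928.6 -183.7  390. ] [ 0.295 -0.083 -0.952] pitch j5 1.711
0.142 [ 973.5 -200.7  419.1] [ 0.457 -0.142 -0.878] pitch j5 1.531
0.193 [1017.1 -212.8  454.6] [ 0.607 -0.187 -0.772] pitch j5 1.344
0.906 [ 567.4 -135.5  271.5] [ 0.607 -0.125 -0.785] pitch j5 0.16
0.898 [ 559.7 -137.3  268. ] [ 0.601 -0.127 -0.789] pitch j5 0.162
[ 1.380e-01  2.000e-03 -8.160e-01  8.980e-01 -1.630e-01 -2.521e+00] 
 [[-0.79  -0.014  0.613]
 [-0.051  0.998 -0.043]
 [-0.611 -0.065 -0.789]] [573.3 -59.  268. ] 6.7 [-5.5 -2.2 -3. ]
to ring [105.    3.3 127.5]
```

```bash
cat > kin.py <<'E'
import numpy as np
from scipy.spatial.transform import Rotation as R
from scipy.optimize import least_squares
Z=lambda a:R.from_rotvec([0,0,a])
D=[([-.8584,.3856,.0067],[273.75,-561.24,230.24],[0,0,-1],0),
([.148,.86,1.408],[812.7,-43.2,453],[.036,-.003,-.999],.01),
([.163,.519,.742],[717.84,-46.53,448.55],[.034,-.004,-.999],.01),
([.157,.942,1.408],[883.26,-32.03,392.14],[.126,-.014,-.992],.036),
([.179,.967,1.408],[946.49,-15.47,389.96],[.305,-.029,-.952],.084),
([.225,.968,1.408],[993.77,21.61,419.12],[.477,-.036,-.878],.142),
([.234,.972,1.408],[1038.77,28.81,454.63],[.634,-.041,-.772],.193),
([.138,.01,-.804],[580.7,-56.2,271.5],[.618,-.04,-.785],.906),
([.138,.002,-.816],[573.3,-59,268],[.613,-.043,-.789],.898)]
def rows(j1,j2,p,j4,z):
    w=Z(-j1).apply(z);s,c=np.sin,np.cos
    return np.array([[0,s(j2),c(p),s(p),w[0],-s(p)*s(j4),1],[0,0,0,0,w[1],c(j4),0],[1,c(j2),-s(p),c(p),w[2],-c(p)*s(j4),0]])
A=np.vstack([rows(j[0],j[1],j[1]-j[2],j4,z) for j,P,z,j4 in D]);b=np.hstack([Z(-j[0]).apply(P) for j,P,z,j4 in D])
x=np.linalg.lstsq(A,b,rcond=None)[0]
def ik(P,z,guess):
    z=np.array(z)/np.linalg.norm(z)
    def zf(q):
        j1,j2,p,j4,j5=q;c,s=np.cos,np.sin
        bend=np.array([-s(p)*c(j4),-s(j4),-c(p)*c(j4)]);F=np.array([c(p),0,-s(p)])
        return Z(j1).apply(F*c(j5)+bend*s(-j5))
    f=lambda q:np.r_[(Z(q[0]).apply(rows(*q[:4],z)@x)-P)/300,zf(q)-z]
    s=least_squares(f,guess);q=s.x.copy();q[2]=q[1]-q[2];return q.round(2),round(float(np.abs(s.fun).max()),3),s.x
E
python3 - <<'E'
from kin import *
print(x.round(1),(A@x-b).round(1).reshape(-1,3))
ring=np.array([568.3,-66.5,103])
for t in(20,25,30,35,39):
    z=np.array([np.sin(np.radians(t)),-.04,-np.cos(np.radians(t))])
    for g in([-.4,.3,.9,-3,-.4],[.1,.3,.9,0,-.3],[-.2,.3,.9,-1.5,-.3]):
        for d in(22,-60): print(t,d,*ik(ring+d*z,z,g)[:2])
E
```

```text
[ 1.605e+02  5.657e+02  4.220e+02  3.000e-01  2.986e+02 -1.598e+02
 -9.000e-01] [[ 0.3 -0.1 -0.1]
 [ 0.1  0.3 -0.3]
 [-0.1 -0.2 -0.1]
 [-0.   0.  -0.2]
 [-0.  -0.2 -0.1]
 [ 0.   0.2  0.3]
 [-0.   0.2  0.4]
 [-0.2 -0.2 -0.1]
 [-0.  -0.2  0.2]]
20 22 [-0.4   0.33 -0.76 -3.73  0.17] 0.0
20 -60 [-0.47  0.18 -0.64 -3.42  0.44] 0.0
20 22 [ 0.17  0.33 -0.76  0.59 -0.17] 0.0
20 -60 [ 0.23  0.18 -0.64  0.28 -0.44] 0.0
20 22 [ 0.17  0.33 -0.76  0.59 -0.17] 0.0
20 -60 [ 0.23  0.18 -0.64  0.28 -0.44] 0.0
25 22 [-0.31  0.29 -0.88 -4.14  0.06] 0.062
25 -60 [-0.43  0.15 -0.82 -3.79  0.23] 0.0
25 22 [ 0.13  0.3  -0.83  0.73 -0.07] 0.044
25 -60 [ 0.21  0.15 -0.8   0.55 -0.24] 0.0
25 22 [ 0.13  0.3  -0.83  0.73 -0.07] 0.044
25 -60 [ 0.21  0.15 -0.8   0.55 -0.24] 0.0
30 22 [-0.43  0.29 -0.8  -3.61  0.06] 0.115
30 -60 [-0.03  0.1  -0.98 -4.97 -0.01] 0.034
30 22 [ 0.2   0.31 -0.75  0.26 -0.04] 0.122
30 -60 [-0.03  0.1  -0.98  1.32 -0.01] 0.034
30 22 [ 0.2   0.31 -0.75  0.26 -0.04] 0.122
30 -60 [-0.03  0.1  -0.98  1.32 -0.01] 0.034
35 22 [-0.44  0.35 -0.62 -2.8  -0.06] 0.202
35 -60 [ 0.07  0.06 -1.   -5.27 -0.02] 0.091
35 22 [ 0.2   0.34 -0.64 -0.28  0.05] 0.145
35 -60 [ 0.07  0.06 -1.    1.02 -0.02] 0.091
35 22 [ 0.2   0.34 -0.64 -0.28  0.05] 0.145
35 -60 [ 0.07  0.06 -1.    1.02 -0.02] 0.091
39 22 [ 0.16  0.35 -0.56 -0.64  0.09] 0.09
39 -60 [ 0.22  0.15 -0.74 -0.23  0.02] 0.176
39 22 [ 0.16  0.35 -0.56 -0.64  0.09] 0.09
39 -60 [ 0.22  0.15 -0.74 -0.23  0.02] 0.176
39 22 [ 0.16  0.35 -0.56 -0.64  0.09] 0.09
39 -60 [ 0.22  0.15 -0.74 -0.23  0.02] 0.176
```

```bash
cat >> kin.py <<'E'
lo=np.array([-1.5,-1.21,-1.05,-3.14,-2.9]);hi=np.array([1.5,2.06,1.4,2.03,-.175])
def zf(q):
    j1,j2,j3,j4,j5=q;p=j2-j3;c,s=np.cos,np.sin
    bend=np.array([-s(p)*c(j4),-s(j4),-c(p)*c(j4)]);F=np.array([c(p),0,-s(p)])
    return Z(j1).apply(F*c(j5)+bend*s(-j5))
def ikb(P,z,n=40,seed=0):
    z=np.array(z)/np.linalg.norm(z);rng=np.random.default_rng(seed);out=[]
    f=lambda q:np.r_[(Z(q[0]).apply(rows(q[0],q[1],q[1]-q[2],q[3],z)@x)-P)/300,zf(q)-z]
    for _ in range(n):
        s=least_squares(f,rng.uniform(np.maximum(lo,[-.8,-.2,-1.05,-3.1,-1]),np.minimum(hi,[.6,.9,.3,2,-.2])),bounds=(lo,hi))
        if np.abs(s.fun).max()<.004 and not any(np.abs(s.x-o).max()<.1 for o in out): out.append(s.x)
    return [o.round(2).tolist() for o in out]
E
python3 - <<'E'
from kin import *
ring=np.array([568.3,-66.5,103])
for t in(25,30,35,39):
  for az in(-12,-3,5):
    a,T=np.radians([az,t]);z=np.array([np.sin(T)*np.cos(a),np.sin(T)*np.sin(a),-np.cos(T)])
    print(t,az,'ins',ikb(ring+22*z,z),'app',ikb(ring-60*z,z),'up',ikb(ring-60*z+[0,0,80],z))
E
```

```text
25 -12 ins [] app [[0.19, 0.15, -0.85, 0.77, -0.24]] up [[0.27, 0.05, -0.63, 0.4, -0.53]]
25 -3 ins [] app [[0.21, 0.15, -0.76, 0.44, -0.26]] up [[0.24, 0.05, -0.58, 0.24, -0.53]]
25 5 ins [] app [[0.19, 0.16, -0.66, 0.14, -0.33]] up [[0.2, 0.06, -0.52, 0.09, -0.57]]
30 -12 ins [] app [] up [[0.25, 0.02, -0.78, 0.66, -0.37]]
30 -3 ins [] app [] up [[0.24, 0.01, -0.71, 0.41, -0.37]]
30 5 ins [] app [] up [[0.2, 0.02, -0.61, 0.14, -0.42]]
35 -12 ins [] app [] up []
35 -3 ins [] app [] up []
35 5 ins [] app [] up [[0.2, -0.0, -0.73, 0.27, -0.24]]
39 -12 ins [] app [] up []
39 -3 ins [] app [] up []
39 5 ins [] app [] up []
```

```bash
python3 - <<'E'
from kin import *
pv=np.array([707.2,-61.3]);n=np.array([.9993,.0381])
def rc(th,h=0):
    c,s=np.cos(th),np.sin(th);v=-139*np.array([c*n[0]-s*n[1],s*n[0]+c*n[1]]);return np.r_[pv+v,103+h]
r0,r1=rc(0),rc(-.262);print(r0,r1)
for t in(25,28,32,36,40,45):
  for az in(-40,-30,-22,18,26,34):
    a,T=np.radians([az,t]);z=np.array([np.sin(T)*np.cos(a),np.sin(T)*np.sin(a),-np.cos(T)])
    S=[ikb(P,z,15) for P in(r0+22*z,r0+22*z+[8,0,26],r1+22*z+[8,0,26],r1+22*z,r0-60*z)]
    if sum(map(bool,S))>=3:print(t,az,*S)
E
```

```text
[568.2973 -66.5959 103.    ] [571.6658036  -30.43759197 103.        ]
25 -40 [[0.04, 0.33, -0.89, 1.51, -0.29]] [[0.14, 0.31, -0.83, 1.19, -0.35]] [[0.23, 0.32, -0.81, 1.12, -0.39]] [[0.15, 0.34, -0.87, 1.4, -0.33]] [[0.3, 0.2, -0.8, 0.87, -0.48]]
25 -30 [[-0.12, 0.32, -0.9, 1.88, -0.18]] [[0.04, 0.29, -0.87, 1.41, -0.23]] [[0.14, 0.3, -0.86, 1.32, -0.27]] [[0.0, 0.32, -0.9, 1.74, -0.22]] [[0.24, 0.17, -0.84, 0.92, -0.38]]
25 18 [[0.11, 0.34, -0.49, -0.27, -0.32]] [[0.12, 0.31, -0.46, -0.23, -0.38]] [[0.2, 0.31, -0.5, -0.15, -0.34]] [[0.2, 0.34, -0.53, -0.18, -0.27]] [[0.1, 0.18, -0.5, -0.2, -0.47]]
25 26 [[0.06, 0.35, -0.42, -0.4, -0.43]] [[0.07, 0.32, -0.39, -0.35, -0.48]] [[0.15, 0.32, -0.42, -0.3, -0.43]] [[0.15, 0.35, -0.45, -0.35, -0.38]] [[0.04, 0.2, -0.42, -0.32, -0.57]]
25 34 [[0.02, 0.37, -0.36, -0.48, -0.52]] [[0.03, 0.34, -0.33, -0.43, -0.57]] [[0.11, 0.33, -0.36, -0.4, -0.53]] [[0.1, 0.36, -0.38, -0.45, -0.48]] [[-0.01, 0.23, -0.36, -0.4, -0.66]]
28 -40 [[-0.04, 0.33, -0.91, 1.79, -0.3]] [[0.06, 0.3, -0.87, 1.48, -0.33]] [[0.17, 0.31, -0.86, 1.38, -0.37]] [[0.08, 0.34, -
[... 2711 characters left out ...]
36, -0.87, -0.67]]
45 -22 [[-0.41, 0.36, -0.82, -3.1, -0.39]] [[-0.4, 0.3, -0.78, -3.1, -0.3]] [] [] [[-0.41, 0.14, -0.86, -3.05, -0.22]]
45 18 [[-0.2, 0.34, -0.39, -1.26, -0.37]] [[-0.14, 0.3, -0.38, -1.12, -0.35]] [[-0.05, 0.29, -0.4, -1.1, -0.28]] [[-0.11, 0.33, -0.41, -1.27, -0.31]] [[-0.19, 0.16, -0.47, -1.04, -0.41]]
45 26 [[-0.24, 0.36, -0.36, -1.21, -0.5]] [[-0.2, 0.32, -0.34, -1.11, -0.5]] [[-0.11, 0.31, -0.36, -1.12, -0.44]] [[-0.16, 0.35, -0.38, -1.23, -0.44]] [[-0.27, 0.2, -0.42, -1.05, -0.57]]
45 34 [[-0.26, 0.39, -0.32, -1.16, -0.62]] [[-0.24, 0.35, -0.3, -1.09, -0.63]] [[-0.16, 0.34, -0.32, -1.1, -0.57]] [[-0.19, 0.38, -0.34, -1.18, -0.57]] [[-0.33, 0.25, -0.36, -1.03, -0.72]]
```

>>> drive_tool(
  targets=[
    [1,-8,15,-40,0],
    [1,-15,45,-75,0],
    [1,-22,85,-105,0],
    [1,-30,125,-130,0],
    [1,-38,170,-150,0],
    [1,-46,215,-170,0],
    [1,-54,260,-190,0],
    [1,-62,305,-210,0],
    [1,-70,350,-230,0],
    [1,-78,395,-245,0],
    [1,-84,440,-255,0],
    [1,-87,485,-264,0],
  ],
)

```text
clock: 7.9
position: [479.1, 445.5, 505.4]
ee_rot: [-0.019, 0.944, -0.024, 0.329]
contact_force: [0.1, -0.6, -0.0]
gripper_width: -0.2
grasp_force: 0.0
```

```bash
python3 - <<'E'
from h import *
s,M=rel()
print(plane('scene',515,312,0),plane('side',245,350,0))
d=np.array([0,860,520])-s['position'];print((M.T@d).round())
E
```

```text
[ 1.229  0.168 -0.017  0.681 -1.247 -2.938] 
 [[-0.783 -0.019  0.622]
 [-0.051  0.998 -0.034]
 [-0.62  -0.058 -0.783]] [479.1 445.5 505.4] 7.9 [ 0.1 -0.6 -0. ]
to ring [ 205.8 -489.3  387.7]
[349.22803544 578.28927998   0.        ] [463.88563793 521.01655556   0.        ]
[ 345.  422. -323.]
```

>>> drive_tool(
  targets=[
    [1,29,34,-27,-5],
    [1,56,68,-53,-10],
    [1,84,102,-79,-15],
    [1,112,136,-105,-20],
    [1,140,170,-131,-25],
    [1,168,204,-157,-30],
    [1,196,238,-183,-35],
    [1,224,272,-209,-40],
    [1,252,306,-235,-40],
    [1,280,340,-261,-40],
    [1,308,374,-287,-40],
  ],
)

```text
clock: 9.0
position: [79.4, 791.9, 516.9]
ee_rot: [-0.343, 0.879, -0.136, 0.302]
contact_force: [0.2, 2.7, 1.7]
gripper_width: 0.3
grasp_force: 0.0
```

```bash
python3 - <<'E'
from h import *
s,M=rel()
print((M.T@np.array([0,50,0])).round(),(M.T@np.array([0,40,30])).round())
E
```

```text
[ 1.854  0.836  1.102  0.701 -1.986 -2.437] 
 [[-0.582 -0.521  0.624]
 [-0.685  0.727 -0.032]
 [-0.437 -0.446 -0.781]] [ 79.4 791.9 516.9] 9.0 [0.2 2.7 1.7]
to ring [ 484.5 -694.3  655.9]
[-34.  36.  -2.] [-41.  16. -25.]
```

>>> drive_tool(
  targets=[
    [1,-34,36,-2,0],
    [1,-68,72,-4,0],
    [1,-102,108,-6,0],
  ],
)

```text
clock: 9.3
position: [85.2, 820.3, 417.4]
ee_rot: [-0.371, 0.846, -0.253, 0.287]
contact_force: [-0.6, 1.5, 10.3]
gripper_width: -0.1
grasp_force: 0.0
```

>>> drive_tool(
  targets=[
    [1,-340,360,-20,0],
  ],
)

```text
clock: 9.4
position: [78.6, 850.0, 316.4]
ee_rot: [-0.375, 0.842, -0.271, 0.277]
contact_force: [-1.8, 10.4, -13.8]
gripper_width: 0.1
grasp_force: 0.0
```

>>> drive_tool(
  targets=[
    [1,-340,360,-20,0],
  ],
)

```text
clock: 9.5
position: [82.8, 835.7, 273.8]
ee_rot: [-0.377, 0.844, -0.278, 0.262]
contact_force: [-1.8, 5.2, -17.0]
gripper_width: -0.1
grasp_force: 0.0
```

>>> drive_tool(
  targets=[
    [1,-340,360,-20,0],
  ],
)

```text
clock: 9.6
position: [89.9, 835.5, 291.3]
ee_rot: [-0.382, 0.832, -0.307, 0.259]
contact_force: [1.0, 1.8, -14.1]
gripper_width: 0.2
grasp_force: 0.0
```

```bash
python3 - <<'E'
from h import *
s,M=rel()
print((M.T@np.array([0,500,0])).round(),(M.T@np.array([0,400,300])).round())
E
```

```text
[ 1.821  1.079  0.999  0.673 -1.996 -2.407] 
 [[-0.573 -0.477  0.666]
 [-0.795  0.52  -0.312]
 [-0.197 -0.709 -0.677]] [ 89.9 835.5 291.3] 9.6 [  1.    1.8 -14.1]
to ring [ 480.  -563.6  727.9]
[-398.  260. -156.] [-377.   -5. -328.]
```

>>> drive_tool(
  targets=[
    [1,-7,-27,-25,0],
    [1,-15,-53,-51,0],
    [1,-22,-80,-76,0],
    [1,-29,-106,-101,0],
    [1,-37,-133,-127,0],
    [1,-37,-133,-127,0],
  ],
)

```text
clock: 10.2
position: [92.2, 757.3, 471.7]
ee_rot: [-0.366, 0.861, -0.235, 0.264]
contact_force: [0.1, 2.1, 0.4]
gripper_width: 0.4
grasp_force: 0.0
```

```bash
python3 - <<'E'
from h import *
s,M=rel()
a,b=arm.get_image('scene'),arm.get_image('side')
cv2.imwrite('pics/m1.png',cv2.resize(np.hstack([a,b]),(800,250)))
E
```

```text
[ 1.839  0.804  0.911  0.66  -2.035 -2.409] 
 [[-0.592 -0.507  0.627]
 [-0.755  0.621 -0.211]
 [-0.283 -0.598 -0.75 ]] [ 92.2 757.3 471.7] 10.2 [0.1 2.1 0.4]
to ring [ 444.  -532.9  748.5]
```

View pics/m1.png

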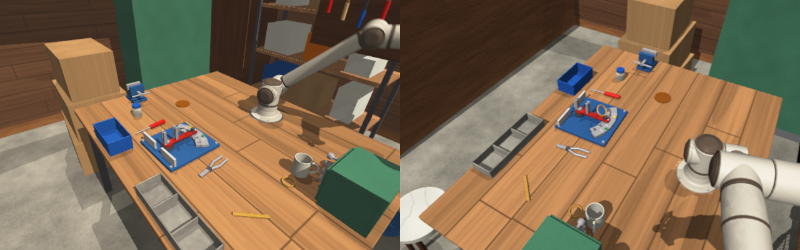

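>>> drive_tool(
  targets=[
    [1,-39,9,-29,0],
  ],
)

```text
clock: 10.4
position: [94.3, 761.4, 498.1]
ee_rot: [-0.366, 0.862, -0.232, 0.263]
contact_force: [-1.1, 2.0, 2.3]
gripper_width: 0.1
grasp_force: 0.0
```

>>> drive_tool(
  targets=[
    [1,-39,9,-29,0],
  ],
)

```text
clock: 10.5
position: [93.9, 771.1, 483.0]
ee_rot: [-0.366, 0.866, -0.219, 0.263]
contact_force: [0.1, 2.6, -4.9]
gripper_width: 0.0
grasp_force: 0.0
```

>>> drive_tool(
  targets=[
    [1,-39,9,-29,0],
  ],
)

```text
clock: 10.6
position: [98.7, 763.8, 476.7]
ee_rot: [-0.382, 0.835, -0.305, 0.254]
contact_force: [0.8, -0.4, 14.3]
gripper_width: 0.1
grasp_force: 0.0
```

```bash
python3 - <<'E'
from h import *
s,M=rel()
for v in([0,415,275],[0,275,415]):print((M.T@np.array(v)).round())
E
```

```text
[ 1.813  0.995  1.24   0.794 -2.233 -2.156] 
 [[-0.58  -0.482  0.657]
 [-0.792  0.523 -0.315]
 [-0.192 -0.703 -0.685]] [ 98.7 763.8 476.7] 10.6 [ 0.8 -0.4 14.3]
to ring [ 457.2 -398.5  825.7]
[-381.   24. -319.]
[-298. -148. -371.]
```

```bash
cat >> kin.py <<'E'
# full FK / solver simulation
C=np.array([[0,0,1.],[0,1,0],[-1,0,0]])  # tool x=-Zb, y=Yb, z=Xb
ax=lambda a,t:R.from_rotvec(np.array(a)*t)
def Rt(q,c=0): return Z(q[0])*ax([0,1,0],q[1]-q[2])*ax([1,0,0],-q[3])*ax([0,1,0],-q[4])*R.from_matrix(C)*ax([0,0,1],-q[5]+c)
def fk(q,c=None):
    c=CC if c is None else c
    r=Rt(q,c); return Z(q[0]).apply(rows(q[0],q[1],q[1]-q[2],q[3],r.as_matrix()[:,2])@x),r
CC=0
L6=np.array([-3.14,-1.21,-1.07,-3.16,-2.99,-3.1]);H6=np.array([3.14,2.06,1.41,2.05,-.16,3.1])
def step(q,P,r,w=580.):
    def f(v):
        p,o=fk(v);return np.r_[(P-p)/w,(r*o.inv()).as_rotvec()]
    return least_squares(f,np.clip(q,L6+1e-4,H6-1e-4),bounds=(L6,H6)).x
E
python3 - <<'E'
import kin;from kin import *
S=[([-.8584,.3856,.0067,0,-1.194,-.2586],[-.2249,.9744,.001,-.0003]),([.163,.519,.742,.01,-1.761,-1.698],[-.017,1,-.002,.017]),([1.813,.995,1.24,.794,-2.233,-2.156],[-.382,.835,-.305,.254]),([.138,.01,-.804,.906,-.159,-2.524],[-.02,.945,-.028,.327])]
for q,o in S: print((Rt(q).inv()*R.from_quat(o)).as_rotvec().round(3))
c=(Rt(S[0][0]).inv()*R.from_quat(S[0][1])).as_rotvec()[2];print(c)
open('kin.py','a').write(f'CC={c}\n');kin.CC=c
# calibration of w on the ratchet near az 0
for w in(200,400,580,800):
    q=np.array([.179,.967,1.408,.084,-1.711,-1.69]);o=[]
    for k in range(6):
        p,r=fk(q);q=step(q,p+r.apply(np.array([-450,60,-120])/469*50 if k<4 else [-50,0,0]),r,w);p,r=fk(q);o.append(np.r_[r.as_matrix()[0,2],p].round(2))
    print(w,o[3],o[-1],q.round(3))
print('actual .477 994 21.6 419')
E
```

```text
[-0.    -0.    -1.571]
[-1.000e-03  1.000e-03 -1.571e+00]
[ 1.000e-03  0.000e+00 -1.573e+00]
[-0.    -0.    -1.571]
-1.570673048005879
200 [6.80000e-01 1.04109e+03 1.99400e+01 4.89350e+02] [8.30000e-01 1.08327e+03 2.51700e+01 5.44050e+02] [ 0.232  0.957  1.41   0.274 -1.078 -1.767]
400 [5.2000e-01 9.9574e+02 1.8530e+01 4.4344e+02] [6.20000e-01 1.02582e+03 2.19400e+01 4.63330e+02] [ 0.228  0.956  1.41   0.184 -1.383 -1.735]
580 [4.3000e-01 9.7432e+02 1.7930e+01 4.2258e+02] [4.9000e-01 9.9697e+02 2.0610e+01 4.2601e+02] [ 0.224  0.965  1.41   0.147 -1.516 -1.728]
800 [3.8000e-01 9.6159e+02 1.7590e+01 4.1047e+02] [4.2000e-01 9.7944e+02 1.9880e+01 4.0437e+02] [ 0.222  0.973  1.41   0.125 -1.593 -1.727]
actual .477 994 21.6 419
```

```bash
cat > plan.py <<'E'
from kin import *
import itertools,sys
q0=np.array([1.813,.995,1.24,.794,-2.233,-2.156])
tgt=np.array([.58,.21])
dirs=[np.array(d)/np.linalg.norm(d)*50 for d in itertools.product((-1,0,1),repeat=3) if any(d)]
zt=lambda q:fk(q)[1].as_matrix()[:2,2]
def run(az,r,z,N=14):
    q=q0.copy();p,ro=fk(q);a0=np.arctan2(p[1],p[0]);r0=np.hypot(*p[:2]);a1=np.radians(az)
    n=int(np.ceil(max(abs(a1-a0)*.8/.05*.5,8)))
    for k in range(1,n+1):
        t=k/n;a=a0+(a1-a0)*t;rr=r0+(r-r0)*t;q=step(q,np.array([rr*np.cos(a),rr*np.sin(a),p[2]+(z-p[2])*t]),ro,600)
    s=zt(q);seq=[]
    for k in range(N):
        p,ro=fk(q);best=None
        for d in dirs:
            v=step(q,p+d,ro,600);pp=fk(v)[0]
            if pp[2]<300 or np.hypot(*pp[:2])<330: continue
            e=np.linalg.norm(zt(v)-tgt)
            if best is None or e<best[0]: best=(e,v,d)
        q=best[1];seq.append(np.sign(best[2]).astype(int).tolist())
    return az,r,z,s.round(2),zt(q).round(2),round(best[0],3),q.round(2),seq
if __name__=='__main__':
    from multiprocessing import Pool
    jobs=[(a,r,z) for a in(-110,-80,-45,-10,30,60) for r,z in((750,480),(450,450))]
    with Pool() as P:
        for o in P.starmap(run,jobs): print(*o[:6],o[6].tolist(),o[7][:6])
E
time timeout 500 python3 plan.py
```

```text
-110 750 480 [ 0.66 -0.31] [ 0.66 -0.31] 0.53 [-1.7, -0.25, 0.15, -0.76, -1.63, 0.8] [[1, 0, 0], [0, 1, 0], [1, 0, 0], [1, 1, 1], [1, 1, 1], [1, 1, 1]]
-110 450 450 [ 0.66 -0.31] [ 0.66 -0.31] 0.53 [-2.49, 0.09, -0.18, -0.71, -1.71, 1.83] [[0, 0, -1], [0, 1, 1], [0, 0, -1], [0, 1, 1], [0, 1, 0], [-1, 0, -1]]
-80 750 480 [ 0.66 -0.31] [ 0.66 -0.31] 0.53 [-0.5, -0.34, -0.32, -0.06, -0.77, -0.18] [[0, 1, 1], [0, 1, 1], [0, 1, 1], [-1, 0, -1], [1, 1, -1], [0, 1, 1]]
-80 450 450 [ 0.66 -0.31] [ 0.64 -0.27] 0.488 [0.08, -0.69, -1.07, 0.64, -0.57, -1.22] [[1, 1, 0], [1, -1, -1], [1, 1, 0], [1, 1, 1], [0, 1, 1], [1, -1, -1]]
-45 750 480 [ 0.66 -0.31] [ 0.61 -0.25] 0.457 [-0.19, 0.04, -0.73, 0.94, -0.16, -1.39] [[1, 0, -1], [0, 1, -1], [1, 0, -1], [1, 1, -1], [-1, 1, -1], [0, 1, 0]]
-45 450 450 [ 0.66 -0.31] [ 0.59 -0.23] 0.441 [0.44, -0.55, -0.95, 0.7, -0.79, -1.54] [[0, 1, -1], [1, 1, 0], [0, 0, -1], [0, 0, -1], [0, 1, -1], [-1, 1, -1]]
-10 750 480 [ 0.66 -0.31] [ 0.66 -0.31] 0.53 [0.24, 0.13, -0.37, 0.95, -0.6, -1.63] [[-1, 1, 0], [1, -1, -1], [1, 0, 1], [-1, 1, -1], [1, 0, 1], [-1, 1, -1]]
-10 450 450 [ 0.66 -0.31] [ 0.66 -0.31] 0.53 [0.89, -0.33, -0.88, 0.96, -1.04, -2.12] [[1, 1, 0], [1, 1, 0], [-1, 1, -1], [1, -1, -1], [0, 1, -1], [-1, -1, 0]]
30 750 480 [ 0.66 -0.31] [ 0.73 -0.24] 0.477 [1.04, 1.04, 1.29, 0.86, -1.57, -1.6] [[0, 1, -1], [1, 0, -1], [-1, 1, 0], [-1, 1, 0], [1, -1, 1], [1, 0, -1]]
30 450 450 [ 0.66 -0.31] [ 0.66 -0.31] 0.53 [1.08, 0.05, -0.24, 0.84, -1.34, -2.02] [[-1, 1, 0], [1, 0, 1], [1, 1, 0], [1, 0, 0], [1, 0, 0], [1, -1, 1]]
60 750 480 [ 0.66 -0.31] [ 0.85 -0.03] 0.362 [1.56, 0.88, 1.26, 1.05, -1.79, -1.78] [[1, 1, 0], [0, 1, 1], [0, 1, 1], [0, 1, 1], [0, 1, 1], [0, 1, 1]]
60 450 450 [ 0.66 -0.31] [ 0.66 -0.31] 0.53 [1.69, 0.22, -0.04, 0.68, -1.78, -2.42] [[1, 1, 0], [1, 0, 1], [-1, 1, 0], [1, 0, -1], [-1, 1, 0], [-1, -1, -1]]
real	0m8.986s
user	0m29.219s
sys	0m0.167s
```

```bash
sed -i "s/jobs=.*/jobs=[(a,r,z,20) for a in(-90,-70,-50,-30,-15,0,15,30,45,60,80,95) for r,z in((1000,400),(1000,550),(850,700),(650,850),(380,380))]/; s/if pp\[2\]<300 or/if pp[2]<330 or pp[2]>1000 or/; s/for o in P.starmap(run,jobs):/for o in sorted(P.starmap(run,jobs),key=lambda o:o[5])[:9]:/; s/o\[7\]\[:6\]/o[7]/" plan.py; time timeout 500 python3 plan.py
```

```text
95 1000 400 [ 0.69 -0.2 ] [0.75 0.22] 0.172 [1.93, 1.26, 1.41, 0.91, -1.72, -2.26] [[0, 1, 1], [0, 1, 0], [0, 1, 1], [0, 1, 0], [0, 1, 0], [0, 1, 1], [0, 1, 0], [0, 1, 1], [0, 1, 0], [0, 1, 0], [0, 1, 1], [0, 1, 0], [0, 1, 1], [0, 1, 0], [-1, 1, 0], [-1, 0, 0], [-1, 0, 0], [1, 0, 0], [-1, 0, 0], [1, 0, 0]]
80 1000 400 [ 0.7  -0.23] [0.79 0.18] 0.214 [1.66, 1.12, 1.41, 0.94, -1.63, -1.96] [[0, 1, 0], [0, 1, 1], [0, 1, 0], [0, 1, 1], [0, 1, 0], [0, 1, 0], [0, 1, 1], [0, 1, 0], [0, 1, 1], [0, 1, 0], [0, 1, 0], [0, 1, 1], [0, 1, 0], [0, 1, 0], [-1, 1, 1], [-1, 1, 0], [1, -1, 1], [1, -1, 1], [1, -1, 1], [1, -1, 1]]
95 1000 550 [ 0.71 -0.17] [0.81 0.23] 0.229 [2.06, 1.14, 1.27, 1.01, -1.81, -2.31] [[0, 1, 1], [0, 1, 1], [0, 1, 1], [0, 1, 1], [0, 1, 1], [0, 1, 1], [0, 1, 1], [0, 1, 1], [0, 1, 1], [0, 1, 1], [0, 1, 1], [-1, 1, 1], [-1, 1, 0], [-1, 1, 0], [-1, 1, -1], [-1, 1, -1], [-1, 1, -1], [-1, 1, -1], [1, -1, 1], [-1, 1, -1]]
60 1000 400 [ 0.69 -0.27] [0.84 0.21] 0.262 [1.61, 1.27, 1.41, 1.02, -1.46, -2.03] [[0, 1, 0], [0, 1, 0], [0, 1, 1], [0, 1, 0], [0, 1, 0], [0, 1, 1], [0, 1, 0], [0,
[... 1019 characters left out ...]
 0], [0, 1, 0], [-1, 1, 0], [-1, 1, -1], [-1, 1, 0]]
60 1000 550 [ 0.72 -0.24] [0.9 0.2] 0.325 [1.58, 1.12, 1.23, 1.16, -1.42, -2.03] [[0, 1, 1], [0, 1, 1], [0, 1, 1], [0, 1, 1], [0, 1, 1], [0, 1, 1], [0, 1, 1], [0, 1, 1], [0, 1, 1], [0, 1, 1], [0, 1, 1], [0, 1, 1], [0, 1, 1], [0, 1, 0], [0, 1, 0], [0, 1, 0], [0, 1, 0], [-1, 1, 0], [0, 1, -1], [0, 1, -1]]
60 850 700 [ 0.71 -0.26] [0.94 0.17] 0.357 [1.58, 0.95, 1.23, 1.22, -1.5, -1.86] [[0, 1, 1], [0, 1, 1], [0, 1, 1], [0, 1, 1], [0, 1, 1], [0, 1, 1], [0, 1, 1], [0, 1, 1], [0, 1, 1], [0, 1, 1], [0, 1, 1], [0, 1, 1], [0, 1, 1], [0, 1, 1], [0, 1, 1], [0, 1, 0], [0, 1, 0], [0, 1, 0], [0, 1, 0], [0, 1, 0]]
real	1m8.914s
user	4m4.829s
sys	0m0.182s
```

>>> drive_tool(
  targets=[
    [1,0,0,0,0],
    [1,0,0,0,0],
    [1,0,0,0,0],
  ],
)

```text
clock: 10.9
position: [94.6, 782.4, 432.9]
ee_rot: [-0.387, 0.827, -0.324, 0.248]
contact_force: [0.2, -1.2, 4.1]
gripper_width: -0.1
grasp_force: 0.0
```

```bash
python3 - <<'E'
from h import *
s,M=rel();print(s['joint_vel'].round(2))
import kin
print(kin.fk(s['joints'])[0])
E
```

```text
[ 1.813  1.054  1.246  0.785 -2.228 -2.16 ] 
 [[-0.577 -0.479  0.661]
 [-0.801  0.489 -0.344]
 [-0.159 -0.729 -0.666]] [ 94.6 782.4 432.9] 10.9 [ 0.2 -1.2  4.1]
to ring [ 459.3 -402.2  825.3]
[-0.   -0.38  0.14  0.07 -0.03 -0.  ]
[ 95.26180244 781.95337694 432.84894426]
```

>>> drive_tool(
  targets=[
    [1,0,0,0,0],
    [1,0,0,0,0],
    [1,0,0,0,0],
    [1,0,0,0,0],
  ],
)

```text
clock: 11.3
position: [97.0, 773.4, 456.3]
ee_rot: [-0.385, 0.833, -0.31, 0.251]
contact_force: [0.1, -0.0, -0.6]
gripper_width: -0.2
grasp_force: 0.0
```

```bash
python3 - <<'E'
from h import *
s,M=rel();print(s['joint_vel'].round(2),s['joint_efforts'].round(1))
E
```

```text
[ 1.813  1.022  1.247  0.785 -2.229 -2.16 ] 
 [[-0.579 -0.485  0.656]
 [-0.796  0.512 -0.324]
 [-0.179 -0.709 -0.682]] [ 97.  773.4 456.3] 11.3 [ 0.1 -0.  -0.6]
to ring [ 458.8 -408.   821.9]
[ 0.    0.06 -0.02 -0.    0.   -0.  ] [  0.  -64.9  18.4   4.2  -0.5  -0. ]
```

```bash
cat > p3.py <<'E'
from plan import *
q=np.array([1.813,1.022,1.247,.785,-2.229,-2.160])
dirs=[np.array(d)/np.linalg.norm(d)*50 for d in [(0,1,0),(0,1,.5),(0,1,1),(-1,1,0),(-1,1,.5),(-1,1,1),(-.5,1,.5),(-.5,1,0),(.5,1,.5),(-1,2,2)]]
for k in range(24):
    p,ro=fk(q);best=None
    for d in dirs:
        v=step(q,p+d,ro,600);pp=fk(v)[0];dq=np.abs(v-q)
        if pp[2]<430: continue
        e=np.linalg.norm((zt(v)-[.6,.24])*[.6,1])+.15*max(dq.max()-.15,0)
        if best is None or e<best[0]:best=(e,v,d,dq.max())
    q=best[1];print(k,(best[2]/50).round(2),zt(q).round(3),fk(q)[0].round(),q.round(2),best[3].round(2))
    if zt(q)[1]>.22:break
E
python3 p3.py
```

```text
0 [0.   0.89 0.45] [ 0.67 -0.3 ] [102. 781. 458.] [ 1.81  1.06  1.32  0.82 -2.23 -2.11] 0.07
1 [0.   0.89 0.45] [ 0.684 -0.276] [106. 788. 459.] [ 1.81  1.06  1.31  0.83 -2.2  -2.11] 0.03
2 [0.   0.89 0.45] [ 0.697 -0.251] [110. 796. 461.] [ 1.8   1.06  1.31  0.85 -2.17 -2.1 ] 0.03
3 [0.   0.89 0.45] [ 0.71  -0.225] [115. 804. 462.] [ 1.8   1.06  1.31  0.86 -2.14 -2.09] 0.03
4 [0.   0.89 0.45] [ 0.723 -0.199] [119. 812. 464.] [ 1.8   1.06  1.3   0.87 -2.1  -2.09] 0.03
5 [0.   0.89 0.45] [ 0.735 -0.172] [123. 820. 466.] [ 1.8   1.06  1.3   0.88 -2.07 -2.08] 0.03
6 [0.   0.89 0.45] [ 0.746 -0.144] [127. 829. 467.] [ 1.79  1.06  1.3   0.89 -2.04 -2.08] 0.03
7 [0.   0.89 0.45] [ 0.757 -0.117] [131. 837. 469.] [ 1.79  1.06  1.29  0.91 -2.01 -2.07] 0.03
8 [0.   0.89 0.45] [ 0.768 -0.088] [135. 846. 471.] [ 1.79  1.06  1.29  0.92 -1.97 -2.07] 0.03
9 [0.   0.89 0.45] [ 0.778 -0.06 ] [139. 855. 474.] [ 1.79  1.06  1.29  0.93 -1.94 -2.07] 0.03
10 [0.   0.89 0.45] [ 0.787 -0.031] [142. 864. 476.] [ 1.78  1.06  1.28  0.94 -1.91 -2.06] 0.03
11 [0.   0.89 0.45] [ 0.795 -0.002] [146. 874. 478.] [ 1.78  1.06  1.28  0.95 -1.87 -2.06] 0.03
12 [0.   0.89 0.45] [0.803 0.028] [150. 883. 481.] [ 1.78  1.06  1.28  0.96 -1.84 -2.06] 0.03
13 [0.   0.89 0.45] [0.809 0.057] [153. 893. 483.] [ 1.77  1.06  1.27  0.97 -1.8  -2.06] 0.04
14 [0.   0.89 0.45] [0.815 0.087] [157. 903. 486.] [ 1.77  1.06  1.27  0.98 -1.77 -2.06] 0.04
15 [0.   0.89 0.45] [0.821 0.117] [160. 913. 489.] [ 1.77  1.06  1.27  0.99 -1.73 -2.06] 0.04
16 [0.   0.89 0.45] [0.825 0.147] [163. 922. 492.] [ 1.76  1.06  1.26  1.   -1.69 -2.06] 0.04
17 [0.   0.89 0.45] [0.828 0.176] [166. 932. 495.] [ 1.76  1.06  1.26  1.02 -1.66 -2.06] 0.04
18 [0.   0.89 0.45] [0.831 0.206] [169. 942. 498.] [ 1.75  1.06  1.26  1.03 -1.62 -2.06] 0.04
19 [-0.45  0.89  0.  ] [0.832 0.231] [150. 958. 482.] [ 1.77  1.08  1.26  1.04 -1.6  -2.08] 0.03
```

```bash
cat > p4.py <<'E'
from plan import *
r0=np.array([568.3,-66.6,103])
def travel(q,T,ro,n=25):
    p=fk(q)[0]
    for k in range(1,n+1): q=step(q,p+(T-p)*k/n,ro,600)
    return q
for W,h in [((560,-66),300),((480,-66),300),((420,-66),300),((480,50),300),((420,150),300),((480,-200),300),((350,0),350),((420,-66),400),((350,0),250)]:
    q=np.array([1.813,1.022,1.247,.785,-2.229,-2.160]);ro=fk(q)[1]
    q=travel(q,np.array([550,300,550.]),ro);q=travel(q,np.array([W[0]+100,W[1],h+150.]),ro);q=travel(q,np.array([*W,h]),ro,10);s=zt(q)
    # approach by repeated single-row calls toward pre-insert pose
    o=[]
    for k in range(45):
        p,ro=fk(q);z=ro.as_matrix()[:,2];T=r0-35*z;d=T-p;n=np.linalg.norm(d)
        if n<2:break
        q=step(q,p+d*min(1,40/n),ro,600)
        if k%9==8:o.append(np.r_[zt(q).round(2),round(n)])
    print(W,h,s.round(2),'->',*o,q.round(2),k)
E
python3 p4.py
```

```text
(560, -66) 300 [ 0.66 -0.32] -> [ 0.5  -0.41  7.  ] [-0.    0.23 -1.    2.05 -0.48 -2.74] 10
(480, -66) 300 [ 0.66 -0.32] -> [ 0.5  -0.41  9.  ] [-0.    0.23 -1.    2.05 -0.48 -2.74] 11
(420, -66) 300 [ 0.64 -0.32] -> [ 0.5  -0.39 14.  ] [-0.02  0.23 -1.    2.05 -0.46 -2.72] 11
(480, 50) 300 [ 0.66 -0.32] -> [ 0.5  -0.42 16.  ] [ 0.    0.24 -1.    2.05 -0.5  -2.75] 12
(420, 150) 300 [ 0.66 -0.32] -> [ 0.54 -0.4  50.  ] [ 0.    0.24 -1.    2.05 -0.49 -2.75] 14
(480, -200) 300 [ 0.63 -0.32] -> [ 0.49 -0.38 12.  ] [-0.03  0.22 -0.99  2.05 -0.44 -2.71] 11
(350, 0) 350 [ 0.66 -0.32] -> [ 0.53 -0.38 52.  ] [-0.02  0.23 -1.    2.05 -0.45 -2.72] 14
(420, -66) 400 [ 0.66 -0.32] -> [ 0.53 -0.39 51.  ] [-0.    0.23 -1.    2.05 -0.48 -2.74] 14
(350, 0) 250 [ 0.62 -0.33] -> [ 0.5  -0.38 18.  ] [-0.03  0.22 -0.99  2.05 -0.43 -2.71] 12
```

```bash
cat > p5.py <<'E'
from p4 import travel
from plan import *
r0=np.array([568.3,-66.6,103]);r1=np.array([571.7,-30.4,103])
q=np.array([1.813,1.022,1.247,.785,-2.229,-2.160]);ro=fk(q)[1]
for T in([550,300,550],[580,-66,400],[500,-40,300]):q=travel(q,np.array(T,float),ro)
print(zt(q),q.round(2))
best_t=np.array([.40,-.36]);rng=np.random.default_rng(1)
dirs2=dirs+[d*.5 for d in dirs]
for k in range(16):
    p,ro=fk(q);best=None
    for d in dirs2:
        v=step(q,p+d,ro,600);pp=fk(v)[0]
        if not(420<pp[0]<530 and -200<pp[1]<80 and 150<pp[2]<320):continue
        e=np.linalg.norm(zt(v)-best_t)-1e-5*(np.linalg.norm(pp-p))
        if best is None or e<best[0]:best=(e,v,d)
    q=best[1];print(k,best[2].round(),zt(q).round(3),fk(q)[0].round(),q.round(2))
# continue through task with fixed-orientation rows
def seq(q,Ts):
    for nm,T in Ts:
        p,ro=fk(q);z=ro.as_matrix()[:,2];T=T(z);n=int(np.ceil(np.linalg.norm(T-p)/10))
        for k in range(1,n+1):q=step(q,p+(T-p)*k/n,ro,600)
        print(nm,zt(q).round(3),(fk(q)[0]-T).round(1),q.round(2))
seq(q,[('app',lambda z:r0-45*z),('ins',lambda z:r0+22*z),('lift',lambda z:r0+22*z+[12,0,28]),('swing',lambda z:r1+22*z+[12,0,28]),('low',lambda z:r1+22*z),('out',lambda z:r1-60*z)])
E
python3 p5.py | grep -v '^(' 
```

```text
[ 0.65591099 -0.3235546 ] [ 0.18 -0.15 -1.01  1.57 -0.45 -2.29]
0 [-35.   0. -35.] [ 0.645 -0.325] [479. -38. 279.] [ 0.16 -0.17 -1.07  1.64 -0.44 -2.36]
1 [-35.   0. -35.] [ 0.618 -0.328] [466. -31. 274.] [ 0.31 -0.18 -1.07  1.44 -0.53 -2.28]
2 [-35.   0. -35.] [ 0.591 -0.331] [448. -23. 269.] [ 0.44 -0.19 -1.07  1.28 -0.61 -2.22]
3 [-35.   0. -35.] [ 0.563 -0.334] [428. -15. 264.] [ 0.56 -0.21 -1.07  1.14 -0.7  -2.2 ]
4 [  0.   0. -50.] [ 0.538 -0.338] [444.  -6. 240.] [ 0.52 -0.14 -1.07  1.2  -0.64 -2.25]
5 [-35.   0. -35.] [ 0.509 -0.341] [425.   4. 233.] [ 0.63 -0.15 -1.07  1.08 -0.71 -2.24]
6 [  0.   0. -50.] [ 0.483 -0.346] [441.  13. 207.] [ 0.58 -0.06 -1.07  1.15 -0.65 -2.3 ]
7 [-35.   0. -35.] [ 0.453 -0.351] [422.  25. 198.] [ 0.69 -0.07 -1.07  1.03 -0.71 -2.3 ]
8 [  0. -35. -35.] [ 0.427 -0.354] [438.  -1. 185.] [ 0.54 -0.03 -1.07  1.11 -0.63 -2.26]
9 [  0.   0. -50.] [ 0.403 -0.359] [456.   7. 154.] [ 0.48  0.06 -1.07  1.22 -0.57 -2.35]
10 [-18.  18.   0.] [ 0.4   -0.359] [440.  26. 157.] [ 0.6   0.05 -1.07  1.12 -0.62 -2.35]
11 [ 29. -29.  29.] [ 0.4   -0.359] [469.  -3. 186.] [ 0.51  0.03 -0.99  1.05 -0.63 -2.18]
12 [ 0. 35. 35.] [ 0.4   -0.359] [469.  33. 221.] [ 0.66  0.01 -0.89  0.86 -0.77 -2.09]
13 [35.  0. 35.] [ 0.4   -0.359] [504.  33. 257.] [ 0.63  0.03 -0.76  0.79 -0.83 -1.95]
14 [-35.   0.  35.] [ 0.4   -0.359] [469.  33. 292.] [ 0.71 -0.07 -0.74  0.71 -0.95 -1.91]
15 [ 35. -35.   0.] [ 0.4   -0.359] [504.  -3. 292.] [ 0.56 -0.02 -0.71  0.74 -0.87 -1.82]
app [ 0.4   -0.359] [-0.  0.  0.] [ 0.16  0.21 -0.94  1.49 -0.43 -2.32]
ins [ 0.4   -0.359] [0. 0. 0.] [-0.07  0.34 -0.92  1.99 -0.37 -2.63]
lift [ 0.4   -0.359] [-0. -0. -0.] [ 0.01  0.31 -0.89  1.73 -0.38 -2.44]
swing [ 0.4   -0.359] [-0. -0. -0.] [ 0.13  0.32 -0.88  1.61 -0.42 -2.42]
low [ 0.4   -0.359] [-0.  0.  0.] [ 0.05  0.35 -0.92  1.85 -0.41 -2.61]
out [ 0.4   -0.359] [-0.  0. -0.] [ 0.33  0.2  -0.91  1.28 -0.51 -2.26]
```

>>> drive_tool(
  targets=[
    [1,3,-20,15,0],
    [1,10,-55,40,0],
    [1,17,-95,69,0],
    [1,24,-135,98,0],
    [1,31,-175,127,0],
    [1,38,-215,156,0],
    [1,45,-255,185,0],
    [1,52,-295,214,0],
    [1,59,-335,243,0],
    [1,66,-375,272,0],
    [1,73,-415,301,0],
    [1,80,-455,330,0],
  ],
)

```text
clock: 12.5
position: [481.0, 376.1, 538.3]
ee_rot: [-0.385, 0.831, -0.314, 0.251]
contact_force: [0.5, 0.0, 0.4]
gripper_width: -0.2
grasp_force: 0.0
```

```bash
python3 - <<'E'
from h import *
s,M=rel()
for T in([580,-66,400],[510,-40,300]):print((M.T@(np.array(T)-s['position'])).round())
E
```

```text
[ 1.228  0.187 -0.028  0.821 -1.512 -2.05 ] 
 [[-0.578 -0.482  0.659]
 [-0.797  0.507 -0.328]
 [-0.175 -0.715 -0.677]] [481.  376.1 538.3] 12.5 [0.5 0.  0.4]
to ring [378.7  44.8 497.6]
[ 319. -173.  304.]
[357. -55. 317.]
```

>>> drive_tool(
  targets=[
    [1,32,-17,30,0],
    [1,64,-35,61,0],
    [1,96,-52,91,0],
    [1,128,-69,122,0],
    [1,160,-86,152,0],
    [1,192,-104,182,0],
    [1,223,-121,213,0],
    [1,255,-138,243,0],
    [1,287,-150,274,0],
    [1,315,-150,304,0],
    [1,335,-110,310,0],
    [1,346,-80,314,0],
  ],
)

```text
clock: 13.7
position: [522.1, -42.2, 320.5]
ee_rot: [-0.384, 0.831, -0.315, 0.25]
contact_force: [0.2, -0.1, 0.1]
gripper_width: -0.1
grasp_force: 0.0
```

```bash
cat > nxt.py <<'E'
from kin import *
from h import arm
s=arm.read_state();q=np.array(s['joints']);p,ro=fk(q);zt=lambda q:fk(q)[1].as_matrix()[:2,2]
print(s['clock'],'z',zt(q).round(3),'pos',p.round(),q.round(2))
for d in [(-35,0,-35),(0,0,-50),(-25,-25,-35),(0,-35,-35),(-50,0,0),(-25,25,-35),(-35,-35,0)]:
    v=step(q,p+d,ro,600);print(d,'tool',ro.inv().apply(d).round(),'->',zt(v).round(3),fk(v)[0].round())
E
python3 nxt.py
```

```text
13.7 z [ 0.658 -0.333] pos [522. -43. 321.] [ 0.22 -0.13 -0.95  1.47 -0.49 -2.2 ]
(-35, 0, -35) tool [26. 42.  1.] -> [ 0.658 -0.333] [487. -43. 286.]
(0, 0, -50) tool [ 9. 36. 34.] -> [ 0.658 -0.333] [522. -43. 271.]
(-25, -25, -35) tool [40. 24. 16.] -> [ 0.658 -0.333] [497. -68. 286.]
(0, -35, -35) tool [34.  7. 35.] -> [ 0.658 -0.333] [522. -78. 286.]
(-50, 0, 0) tool [ 29.  24. -33.] -> [ 0.658 -0.333] [472. -43. 321.]
(-25, 25, -35) tool [ 1. 50. -1.] -> [ 0.658 -0.333] [497. -18. 286.]
(-35, -35, 0) tool [ 48.  -1. -11.] -> [ 0.658 -0.333] [487. -78. 321.]
```

Apply the (-35,0,-35) push as 4 single-row calls.

>>> drive_tool(
  targets=[
    [1,26,42,1,0],
  ],
)

```text
clock: 13.8
position: [494.2, -40.4, 292.0]
ee_rot: [-0.384, 0.83, -0.316, 0.252]
contact_force: [1.5, -1.4, 1.8]
gripper_width: 0.2
grasp_force: 0.0
```

>>> drive_tool(
  targets=[
    [1,26,42,1,0],
  ],
)

```text
clock: 13.9
position: [488.2, -43.5, 276.4]
ee_rot: [-0.387, 0.829, -0.315, 0.254]
contact_force: [1.2, 0.5, 1.3]
gripper_width: 0.2
grasp_force: 0.0
```

>>> drive_tool(
  targets=[
    [1,26,42,1,0],
  ],
)

```text
clock: 14.0
position: [487.3, -47.6, 264.5]
ee_rot: [-0.384, 0.833, -0.31, 0.252]
contact_force: [-7.3, 41.9, -7.9]
gripper_width: -0.1
grasp_force: 0.0
```

>>> drive_tool(
  targets=[
    [1,26,42,1,0],
  ],
)

```text
clock: 14.1
position: [489.0, -50.7, 254.2]
ee_rot: [-0.385, 0.837, -0.304, 0.243]
contact_force: [0.5, 1.0, 0.1]
gripper_width: -0.2
grasp_force: 0.0
```

```bash
python3 nxt.py
```

```text
14.1 z [ 0.64  -0.323] pos [489. -51. 254.] [-0.1  -0.12 -1.07  2.05 -0.3  -2.58]
(-35, 0, -35) tool [27. 42.  2.] -> [ 0.623 -0.319] [490. -52. 243.]
(0, 0, -50) tool [ 9. 35. 35.] -> [ 0.614 -0.334] [499. -40. 227.]
(-25, -25, -35) tool [40. 24. 16.] -> [ 0.614 -0.328] [484. -70. 246.]
(0, -35, -35) tool [34.  6. 36.] -> [ 0.609 -0.338] [489. -72. 243.]
(-50, 0, 0) tool [ 29.  25. -32.] -> [ 0.643 -0.306] [478. -65. 266.]
(-25, 25, -35) tool [ 1. 50.  0.] -> [ 0.631 -0.316] [498. -29. 234.]
(-35, -35, 0) tool [ 48.  -1. -11.] -> [ 0.63 -0.32] [470. -88. 269.]
```

```bash
cat > gr.py <<'E'
from plan import *
from h import arm
import sys
q=np.array(arm.read_state()['joints']);t=np.array([.40,-.36])
dirs2=dirs+[np.array(d)/np.linalg.norm(d)*50 for d in itertools.product((-2,-1,0,1,2),repeat=3) if any(d)]
for k in range(int(sys.argv[1])):
    p,ro=fk(q);best=None
    for d in dirs2:
        v=step(q,p+d,ro,600);pp=fk(v)[0]
        if not(400<pp[0]<525 and -260<pp[1]<90 and 165<pp[2]<330):continue
        e=np.linalg.norm(zt(v)-t)+.1*max(np.abs(v-q).max()-.15,0)
        if best is None or e<best[0]:best=(e,v,d)
    dt=ro.inv().apply(best[2]);q=best[1];print(k,best[2].round(),'tool',dt.round().tolist(),zt(q).round(3),fk(q)[0].round(),q.round(2))
E
python3 gr.py 14
```

```text
0 [  0. -22. -45.] tool [25.0, 20.0, 38.0] [ 0.609 -0.338] [492. -59. 235.] [-0.1  -0.08 -1.07  2.05 -0.31 -2.58]
1 [  0. -22. -45.] tool [24.0, 19.0, 40.0] [ 0.576 -0.353] [495. -67. 215.] [-0.11 -0.03 -1.07  2.05 -0.33 -2.59]
2 [  0. -22. -45.] tool [23.0, 18.0, 41.0] [ 0.542 -0.368] [497. -75. 195.] [-0.12  0.01 -1.07  2.05 -0.35 -2.6 ]
3 [  0. -22. -45.] tool [21.0, 17.0, 42.0] [ 0.508 -0.383] [501. -83. 175.] [-0.12  0.06 -1.07  2.05 -0.37 -2.61]
4 [-17. -33. -33.] tool [38.0, 12.0, 30.0] [ 0.474 -0.393] [ 493. -105.  165.] [-0.18  0.07 -1.07  2.05 -0.35 -2.57]
5 [-20. -41. -20.] tool [45.0, 1.0, 22.0] [ 0.445 -0.399] [ 481. -138.  165.] [-0.27  0.06 -1.07  2.05 -0.31 -2.5 ]
6 [-33. -33. -17.] tool [48.0, 10.0, 12.0] [ 0.42  -0.398] [ 466. -170.  168.] [-0.36  0.04 -1.07  2.05 -0.25 -2.41]
7 [-50.   0.   0.] tool [35.0, 29.0, -21.0] [ 0.418 -0.386] [ 453. -189.  177.] [-0.44  0.01 -1.07  2.05 -0.19 -2.34]
8 [-41.  20. -20.] tool [14.0, 47.0, -8.0] [ 0.409 -0.372] [ 453. -187.  169.] [-0.45  0.02 -1.07  2.05 -0.18 -2.34]
9 [-45.  22.   0.] tool [15.0, 40.0, -27.0] [ 0.414 -0.362] [ 451. -187.  172.] [-0.46  0.01 -1.07  2.05 -0.16 -2.33]
10 [ 22. -45.   0.] tool [17.0, -40.0, 25.0] [ 0.401 -0.367] [ 476. -228.  179.] [-0.46  0.06 -1.    1.9  -0.16 -2.17]
11 [-33.  33. -17.] tool [-0.0, 49.0, -12.0] [ 0.397 -0.365] [ 447. -196.  166.] [-0.48  0.02 -1.07  2.05 -0.16 -2.31]
12 [-45.  22.   0.] tool [15.0, 40.0, -26.0] [ 0.399 -0.364] [ 448. -195.  166.] [-0.47  0.02 -1.07  2.05 -0.16 -2.32]
13 [-45.  22.   0.] tool [15.0, 40.0, -26.0] [ 0.4   -0.362] [ 449. -193.  166.] [-0.47  0.02 -1.07  2.05 -0.16 -2.32]
```

>>> drive_tool(
  targets=[
    [1,25,20,38,0],
  ],
)

```text
clock: 14.2
position: [492.9, -56.4, 234.9]
ee_rot: [-0.386, 0.843, -0.302, 0.224]
contact_force: [0.4, 0.6, 0.3]
gripper_width: -0.2
grasp_force: 0.0
```

>>> drive_tool(
  targets=[
    [1,24,19,40,0],
  ],
)

```text
clock: 14.3
position: [496.1, -63.7, 214.2]
ee_rot: [-0.384, 0.849, -0.298, 0.205]
contact_force: [1.0, 0.3, -0.3]
gripper_width: -0.0
grasp_force: 0.0
```

>>> drive_tool(
  targets=[
    [1,23,18,41,0],
  ],
)

```text
clock: 14.4
position: [498.4, -71.4, 193.8]
ee_rot: [-0.381, 0.856, -0.296, 0.186]
contact_force: [-0.1, -0.1, -0.5]
gripper_width: 0.4
grasp_force: 0.0
```

>>> drive_tool(
  targets=[
    [1,21,17,42,0],
  ],
)

```text
clock: 14.5
position: [501.1, -79.1, 173.3]
ee_rot: [-0.378, 0.862, -0.293, 0.166]
contact_force: [0.2, -0.8, 0.6]
gripper_width: 0.1
grasp_force: 0.0
```

>>> drive_tool(
  targets=[
    [1,38,12,30,0],
  ],
)

```text
clock: 14.6
position: [494.6, -100.5, 162.6]
ee_rot: [-0.377, 0.868, -0.288, 0.148]
contact_force: [0.1, -0.7, 0.7]
gripper_width: -0.1
grasp_force: 0.0
```

>>> drive_tool(
  targets=[
    [1,45,1,22,0],
    [1,45,1,22,0],
  ],
)

```text
clock: 14.8
position: [482.2, -136.8, 165.3]
ee_rot: [-0.372, 0.873, -0.284, 0.134]
contact_force: [-0.2, 0.2, -0.1]
gripper_width: 0.4
grasp_force: 0.0
```

```bash
python3 nxt.py|head -1; python3 gr.py 5
```

```text
14.8 z [ 0.446 -0.397] pos [ 482. -137.  165.] [-0.27  0.06 -1.07  2.05 -0.31 -2.49]
0 [-33. -33. -17.] tool [47.0, 10.0, 12.0] [ 0.421 -0.397] [ 466. -169.  168.] [-0.36  0.04 -1.07  2.05 -0.25 -2.4 ]
1 [-50.   0.   0.] tool [35.0, 29.0, -21.0] [ 0.419 -0.384] [ 453. -188.  176.] [-0.44  0.01 -1.07  2.05 -0.19 -2.33]
2 [-41.  20. -20.] tool [14.0, 47.0, -8.0] [ 0.41  -0.371] [ 453. -186.  169.] [-0.44  0.02 -1.07  2.05 -0.18 -2.33]
3 [ 35. -35.   0.] tool [1.0, -42.0, 28.0] [ 0.407 -0.372] [ 489. -221.  171.] [-0.48  0.09 -0.98  2.05 -0.16 -2.3 ]
4 [-45.  22.   0.] tool [15.0, 40.0, -27.0] [ 0.405 -0.372] [ 446. -199.  172.] [-0.48  0.01 -1.07  2.05 -0.16 -2.3 ]
```

>>> drive_tool(
  targets=[
    [1,47,10,12,0],
  ],
)

```text
clock: 14.9
position: [468.0, -165.3, 167.0]
ee_rot: [-0.375, 0.876, -0.276, 0.123]
contact_force: [0.3, -0.3, 0.8]
gripper_width: -0.0
grasp_force: 0.0
```

>>> drive_tool(
  targets=[
    [1,35,29,-21,0],
  ],
)

```text
clock: 15.0
position: [454.8, -185.7, 176.3]
ee_rot: [-0.375, 0.878, -0.27, 0.124]
contact_force: [-1.0, 0.0, 0.4]
gripper_width: -0.3
grasp_force: 0.0
```

>>> drive_tool(
  targets=[
    [1,14,47,-8,0],
    [1,14,47,-8,0],
  ],
)

```text
clock: 15.2
position: [455.0, -183.4, 169.7]
ee_rot: [-0.375, 0.881, -0.262, 0.123]
contact_force: [0.2, -0.7, -0.6]
gripper_width: -0.1
grasp_force: 0.0
```

```bash
cat > wp.py <<'E'
from kin import *
from h import arm
from scipy.spatial.transform import Rotation as R
import sys
s=arm.read_state();q=np.array(s['joints']);p,ro=np.array(s['position']),R.from_quat(s['ee_rot']);M=ro.as_matrix();z=M[:,2]
print(s['clock'],M.round(3).tolist(),p.round(1),q.round(2),s['contact_force'].round(1))
n=np.cross(z,[0,1,0]);n/=np.linalg.norm(n);print('lift n',n.round(2),'in tool',(M.T@n).round(2),'lat in tool',(M.T@[0,1,0]).round(2))
r0=np.array([568.3,-66.6,103]);r1=np.array([571.7,-30.4,103])
W=dict(up=r0-70*z+[0,0,60],app=r0-50*z,ins=r0+20*z,lift=r0+20*z+[0,0,0]+n*12+[0,0,17],swing=r1+20*z+n*12+[0,0,17],low=r1+20*z,out=r1-60*z)
v=q.copy();pc=p.copy()
for k,T in W.items():
    m=int(np.ceil(np.linalg.norm(T-pc)/10))
    for i in range(1,m+1): v=step(v,pc+(T-pc)*i/m,ro,600)
    print(k,T.round(),'tool',(M.T@(T-p)).round(),'err',(fk(v)[0]-T).round(1),'rot',round((fk(v)[1]*ro.inv()).magnitude(),3),v.round(2));pc=T
E
python3 wp.py
```

```text
15.2 [[-0.688, -0.596, 0.413], [-0.725, 0.581, -0.37], [-0.019, -0.554, -0.832]] [ 455.  -183.4  169.7] [-0.44  0.02 -1.07  2.05 -0.18 -2.34] [ 0.2 -0.7 -0.6]
lift n [ 0.9  -0.    0.44] in tool [-0.63 -0.78  0.  ] lat in tool [-0.73  0.58 -0.37]
up [539. -41. 221.] tool [-163.    4.  -61.] err [-0.  0.  0.] rot 0.0 [ 0.36  0.09 -0.83  1.03 -0.61 -1.98]
app [548. -48. 145.] tool [-161.   37.    9.] err [-0.  0.  0.] rot 0.0 [ 0.16  0.2  -0.95  1.53 -0.45 -2.36]
ins [577. -74.  86.] tool [-161.   37.   79.] err [0. 0. 0.] rot 0.0 [-0.08  0.34 -0.93  2.04 -0.39 -2.67]
lift [587. -74. 109.] tool [-169.   18.   65.] err [-0.  0. -0.] rot 0.0 [-0.01  0.31 -0.9   1.84 -0.39 -2.53]
swing [591. -38. 109.] tool [-198.   37.   53.] err [-0. -0. -0.] rot 0.0 [ 0.11  0.32 -0.9   1.71 -0.43 -2.5 ]
low [580. -38.  86.] tool [-190.   56.   67.] err [-0.  0.  0.] rot 0.0 [ 0.05  0.34 -0.93  1.9  -0.42 -2.65]
out [547.  -8. 153.] tool [-190.   56.  -13.] err [-0. -0. -0.] rot 0.0 [ 0.32  0.2  -0.92  1.35 -0.52 -2.32]
```

>>> drive_tool(
  targets=[
    [1,-30,0,-25,0],
    [1,-65,1,-50,-8],
    [1,-100,2,-61,-16],
    [1,-135,3,-61,-24],
    [1,-163,4,-61,-32],
    [1,-163,4,-61,-40],
    [1,-162,20,-26,-40],
    [1,-161,37,2,-40],
    [1,-161,37,2,-40],
  ],
)

```text
clock: 16.1
position: [542.8, -46.3, 146.5]
ee_rot: [-0.656, 0.698, -0.286, 0.022]
contact_force: [0.1, -0.7, -0.5]
gripper_width: -0.2
grasp_force: 0.0
```

```bash
python3 wp.py; python3 - <<'E'
from h import *
a,b,c=(arm.get_image(n) for n in('scene','side','wrist'))
a=cv2.resize(a[150:270,230:370],None,fx=2.8,fy=2.8,interpolation=2);b=cv2.resize(b[110:230,250:390],None,fx=2.8,fy=2.8,interpolation=2)
o=np.hstack([a,b]);c=cv2.resize(c[:,120:520],(260,260));print(o.shape)
cv2.imwrite('pics/a1.png',np.vstack([o,cv2.copyMakeBorder(c,0,0,0,o.shape[1]-260,0)]))
E
```

```text
16.1 [[-0.14, -0.903, 0.407], [-0.928, -0.024, -0.371], [0.345, -0.429, -0.835]] [542.8 -46.3 146.5] [ 0.18  0.19 -0.96  1.48 -0.46 -1.63] [ 0.1 -0.7 -0.5]
lift n [ 0.9  -0.    0.44] in tool [ 0.03 -1.   -0.  ] lat in tool [-0.93 -0.02 -0.37]
up [540. -41. 221.] tool [ 21. -30. -66.] err [-0.  0. -0.] rot 0.0 [ 0.37  0.09 -0.82  1.01 -0.62 -1.26]
app [548. -48. 145.] tool [ 0. -4.  4.] err [-0.  0.  0.] rot 0.0 [ 0.17  0.2  -0.95  1.5  -0.45 -1.64]
ins [576. -74.  86.] tool [ 0. -4. 74.] err [0. 0. 0.] rot 0.0 [-0.07  0.34 -0.93  2.01 -0.39 -1.95]
lift [587. -74. 109.] tool [  6. -23.  60.] err [-0.  0. -0.] rot 0.0 [-0.    0.31 -0.9   1.81 -0.39 -1.8 ]
swing [591. -38. 109.] tool [-28. -27.  48.] err [-0. -0. -0.] rot 0.0 [ 0.12  0.32 -0.89  1.68 -0.43 -1.78]
low [580. -38.  86.] tool [-34.  -8.  62.] err [-0.  0.  0.] rot 0.0 [ 0.06  0.34 -0.92  1.86 -0.42 -1.92]
out [547.  -8. 153.] tool [-34.  -8. -18.] err [-0. -0. -0.] rot 0.0 [ 0.33  0.2  -0.92  1.32 -0.52 -1.59]
(336, 784, 3)
```

View pics/a1.png

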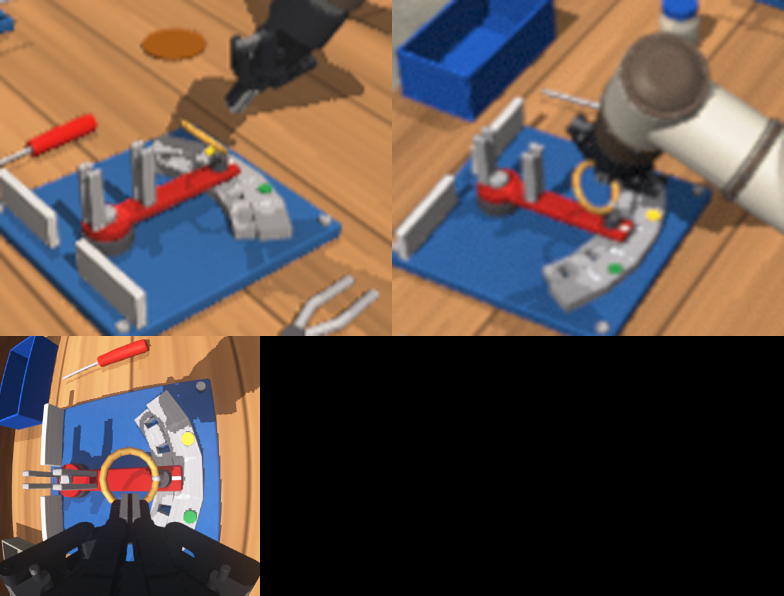

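The wrist view shows the ring at about pixel (317,218) in the full frame, with the closed fingers just below it. The red arm sits at the middle hole, with green and yellow tags on either side. I'll check the assumed ring centre against this view by casting rays.

```bash
python3 - <<'E'
from h import *
s=arm.read_state();c=arm.get_image('wrist')
h=cv2.cvtColor(c,cv2.COLOR_BGR2HSV);m=cv2.inRange(h,(12,110,120),(28,255,255));m[:160]=0;m[290:]=0;m[:,:250]=0;m[:,385:]=0
ys,xs=np.nonzero(m);e=cv2.fitEllipse(cv2.convexHull(np.c_[xs,ys].astype(np.int32)));print(len(xs),e)
# intersect ray with ring's plane through guess
nrm=np.array([.707,.027,-.707])
def pl(u,v): 
    o,d=ray('wrist',u,v,s); return o+d*(nrm@(ring-o))/(nrm@d)
print('centre on ring plane',pl(*e[0]).round(1))
for k,lo,hi in(('g',(45,90,60),(85,255,255)),('y',(26,150,150),(36,255,255))):
    mm=cv2.inRange(h,lo,hi);N,_,st,ce=cv2.connectedComponentsWithStats(mm);i=1+st[1:,4].argmax();print(k,st[i,4],plane('wrist',*ce[i],37,s).round(1))
E
```

```text
2127 ((320.97845458984375, 218.5345916748047), (91.92133331298828, 94.77552032470703), 179.55935668945312)
centre on ring plane [568.1 -67.8 102.8]
g 310 [512.1 -19.   37. ]
y 282 [ 516.  -120.9   37. ]
```

>>> drive_tool(
  targets=[
    [1,0,-4,10,0],
    [1,0,-4,20,0],
    [1,0,-4,30,0],
    [1,0,-4,40,0],
    [1,0,-4,50,0],
    [1,0,-4,60,0],
    [1,0,-4,68,0],
    [1,0,-4,74,0],
    [1,0,-4,74,0],
  ],
)

```text
clock: 17.2
position: [580.6, -74.6, 92.2]
ee_rot: [-0.652, 0.7, -0.29, 0.026]
contact_force: [-0.4, -1.0, 1.0]
gripper_width: -0.2
grasp_force: 0.0
```

```bash
python3 wp.py
```

```text
17.2 [[-0.147, -0.898, 0.414], [-0.928, -0.019, -0.371], [0.341, -0.44, -0.831]] [580.6 -74.6  92.2] [-0.07  0.33 -0.92  2.   -0.39 -1.94] [-0.4 -1.   1. ]
lift n [ 0.89 -0.    0.45] in tool [ 0.02 -1.    0.  ] lat in tool [-0.93 -0.02 -0.37]
up [539. -41. 221.] tool [  19.  -20. -137.] err [-0.  0. -0.] rot 0.0 [ 0.36  0.09 -0.84  1.03 -0.61 -1.29]
app [548. -48. 145.] tool [ -2.   6. -67.] err [-0.  0.  0.] rot 0.0 [ 0.16  0.2  -0.96  1.54 -0.45 -1.67]
ins [577. -74.  86.] tool [-2.  6.  3.] err [0. 0. 0.] rot 0.0 [-0.08  0.34 -0.93  2.05 -0.39 -1.98]
lift [587. -74. 109.] tool [  4. -13. -11.] err [-0.  0. -0.] rot 0.0 [-0.02  0.31 -0.91  1.85 -0.39 -1.84]
swing [591. -38. 109.] tool [-30. -17. -23.] err [-0. -0. -0.] rot 0.0 [ 0.11  0.32 -0.9   1.72 -0.43 -1.81]
low [580. -38.  86.] tool [-36.   2.  -9.] err [-0.  0.  0.] rot 0.0 [ 0.05  0.34 -0.93  1.9  -0.42 -1.96]
out [547.  -8. 153.] tool [-36.   2. -89.] err [-0.  0.  0.] rot 0.0 [ 0.32  0.2  -0.93  1.35 -0.52 -1.63]
```

>>> drive_tool(
  targets=[
    [1,-1,-1,1,0],
    [1,-1,-2,1,0],
    [1,-1,-3,1,0],
    [1,-1,-4,1,0],
  ],
)

```text
clock: 17.6
position: [582.1, -73.4, 90.8]
ee_rot: [-0.653, 0.7, -0.288, 0.025]
contact_force: [-7.3, -0.6, 2.1]
gripper_width: 0.1
grasp_force: 3.0
```

>>> drive_tool(
  targets=[
    [1,0,-1,0,0],
    [1,0,-2,0,0],
  ],
)

```text
clock: 17.8
position: [582.4, -73.3, 90.6]
ee_rot: [-0.654, 0.7, -0.287, 0.024]
contact_force: [-11.8, 0.7, 2.5]
gripper_width: -0.1
grasp_force: 4.7
```

>>> drive_tool(
  targets=[
    [1,0.5,0,-1.2,0],
    [1,1,-0.5,-2.9,0],
    [1,1.7,-1,-4.6,0],
  ],
)

```text
clock: 18.1
position: [581.9, -73.2, 95.0]
ee_rot: [-0.654, 0.7, -0.286, 0.024]
contact_force: [-4.6, -1.4, -5.1]
gripper_width: 0.0
grasp_force: 3.1
```

>>> drive_tool(
  targets=[
    [1,0.7,-0.9,-1.7,0],
    [1,1.4,-1.8,-3.4,0],
    [1,2,-2.6,-5,0],
  ],
)

```text
clock: 18.4
position: [581.9, -72.9, 101.0]
ee_rot: [-0.654, 0.7, -0.286, 0.024]
contact_force: [-5.8, -0.6, -6.7]
gripper_width: 0.1
grasp_force: 3.3
```

>>> drive_tool(
  targets=[
    [1,0.7,-0.9,-1.7,0],
    [1,1.4,-1.8,-3.4,0],
    [1,1.7,-2.2,-4.2,0],
  ],
)

```text
clock: 18.7
position: [581.8, -72.8, 105.8]
ee_rot: [-0.654, 0.7, -0.286, 0.024]
contact_force: [-4.4, 0.0, -7.3]
gripper_width: 0.0
grasp_force: 3.5
```

```bash
python3 wp.py|head -2; python3 - <<'E'
from h import *
a,b,c=(arm.get_image(n) for n in('scene','side','wrist'))
b=cv2.resize(b[110:230,250:390],None,fx=2.8,fy=2.8,interpolation=2)
c=cv2.resize(c[60:360,120:520],(448,336))
a=cv2.resize(a[150:270,230:370],None,fx=2.8,fy=2.8,interpolation=2)
o=cv2.resize(np.hstack([a,b]),(784,336));cv2.imwrite('pics/l1.png',cv2.resize(np.vstack([np.hstack([b,a]),cv2.copyMakeBorder(c,0,0,0,784-448,0)]),(700,600)))
E
```

```text
18.7 [[-0.144, -0.902, 0.408], [-0.929, -0.019, -0.368], [0.34, -0.432, -0.835]] [581.8 -72.8 105.8] [-0.02  0.31 -0.91  1.85 -0.39 -1.84] [-4.4  0.  -7.3]
lift n [ 0.9  -0.    0.44] in tool [ 0.02 -1.    0.  ] lat in tool [-0.93 -0.02 -0.37]
```

View pics/l1.png

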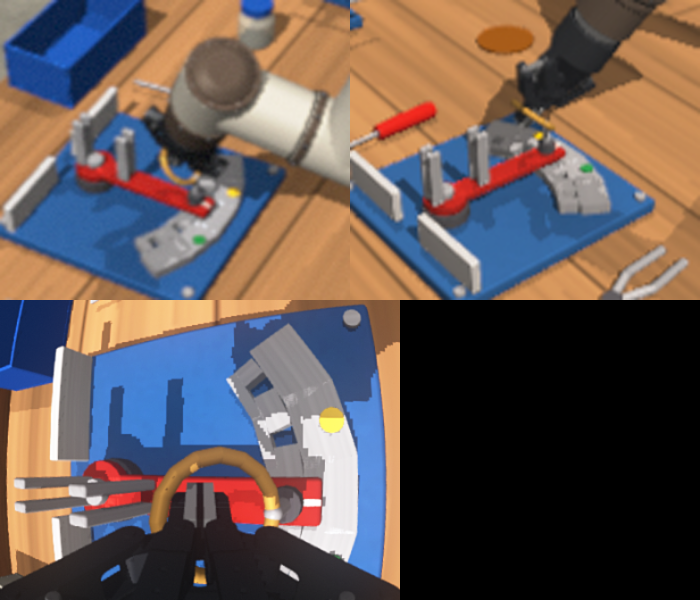

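>>> drive_tool(
  targets=[
    [1,-3,0,-1,0],
    [1,-7,0,-3,0],
    [1,-11,0,-4,0],
    [1,-15,0,-6,0],
    [1,-19,0,-7.5,0],
    [1,-20.4,0,-8,0],
    [1,-20.4,0,-8,0],
  ],
)

```text
clock: 19.55
position: [583.4, -50.6, 107.2]
ee_rot: [-0.654, 0.7, -0.288, 0.026]
contact_force: [-4.8, 0.4, -6.8]
gripper_width: -0.2
grasp_force: 3.9
```

```bash
cat > ang.py <<'E'
from h import *
pv=np.array([707.2,-61.3])
def ang(tag):
    for n in('wrist','side','scene'):
        s=arm.read_state();im=arm.get_image(n);cv2.imwrite(f'pics/{n}_{tag}.png',im);h=cv2.cvtColor(im,cv2.COLOR_BGR2HSV)
        m=cv2.inRange(h,(0,150,60),(6,255,255))|cv2.inRange(h,(175,150,60),(180,255,255))
        P=np.array([plane(n,u,v,52,s)[:2] for v,u in zip(*np.nonzero(m))])
        r=np.linalg.norm(P-pv,axis=1);d=P-pv;a=np.arctan2(d[:,1],-d[:,0])*-1  # 0 along -x; + anticlockwise
        k=(r>165)&(r<200)&(np.abs(a)<.7)
        if k.sum()>3: print(n,k.sum(),'angle rel mitre',(((a[k].min()+a[k].max())/2)-.038).round(3),np.median(a[k]).round(3)-.038)
if __name__=='__main__':
    import sys;ang(sys.argv[1])
E
python3 ang.py s1; python3 wp.py|head -1
python3 - <<'E'
# baseline at start from stored images
import sys;sys.path.insert(0,'.')
import ang,cv2
class A: pass
from h import arm
st=arm.read_state()
import h
for n in('side','scene'):
    im=cv2.imread(f'pics/{n}0.png');ang.arm=type('X',(),dict(read_state=lambda s:st,get_image=lambda s,k:im))()
    import numpy as np
    hh=cv2.cvtColor(im,cv2.COLOR_BGR2HSV);m=cv2.inRange(hh,(0,150,60),(6,255,255))|cv2.inRange(hh,(175,150,60),(180,255,255))
    P=np.array([h.plane(n,u,v,52,st)[:2] for v,u in zip(*np.nonzero(m))]);d=P-ang.pv;r=np.linalg.norm(d,axis=1);a=-np.arctan2(d[:,1],-d[:,0]);k=(r>165)&(r<200)&(abs(a)<.7)
    print('start',n,k.sum(),((a[k].min()+a[k].max())/2-.038).round(3),(np.median(a[k])-.038).round(3))
E
```

```text
19.6 [[-0.144, -0.9, 0.412], [-0.929, -0.02, -0.369], [0.34, -0.436, -0.833]] [583.4 -50.7 107.2] [ 0.06  0.31 -0.91  1.78 -0.41 -1.83] [-4.7  0.8 -7. ]
start side 24 -0.024 -0.061
start scene 13 -0.093 -0.089Traceback (most recent call last):
  File "ang.py", line 12, in <module>
    import sys;ang(sys.argv[1])
               ~~~^^^^^^^^^^^^^
  File "ang.py", line 7, in ang
    P=np.array([plane(n,u,v,52,s)[:2] for v,u in zip(*np.nonzero(m))])
                ~~~~~^^^^^^^^^^^^
  File "h.py", line 16, in plane
    o,d=ray(n,u,v,st); return o+d*(z-o[2])/d[2]
        ~~~^^^^^^^^^^
  File "h.py", line 8, in ray
    p,f=cam(n); x=(u-p['cx'])/f; y=(v-p['cy'])/f
        ~~~^^^
  File "h.py", line 5, in cam
    p=arm.camera_params(n); f=200/np.tan(np.radians(p['fov_y'])/2)
ValueError: time passes only in moves, steps and waits
```

```bash
sed -i 's/^def cam(n):/import functools\n@functools.lru_cache(None)\ndef cam(n):/' h.py; sed -i "s/for n in('wrist','side','scene')/for n in('wrist','side')/" ang.py; python3 ang.py s2
```

```text
wrist 868 angle rel mitre -0.185 -0.164
side 29 angle rel mitre -0.207 -0.249
```

View pics/wrist_s2.png

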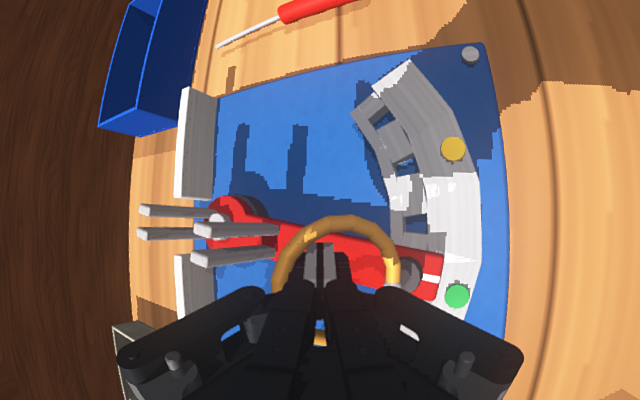

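>>> drive_tool(
  targets=[
    [1,-3,-0.6,-0.9,0],
    [1,-6,-1.3,-1.8,0],
    [1,-8.9,-1.9,-2.6,0],
    [1,-8.9,-1.9,-2.6,0],
    [1,-8.9,-1.9,-2.6,0],
  ],
)

```text
clock: 20.2
position: [584.9, -41.8, 107.0]
ee_rot: [-0.653, 0.7, -0.287, 0.025]
contact_force: [-6.0, 0.6, -7.6]
gripper_width: 0.0
grasp_force: 4.3
```

```bash
cat >> ang.py <<'E'
    im=cv2.imread(f'pics/wrist_{sys.argv[1]}.png');s=arm.read_state();h=cv2.cvtColor(im,cv2.COLOR_BGR2HSV)
    m=cv2.inRange(h,(45,90,60),(85,255,255));N,_,st,ce=cv2.connectedComponentsWithStats(m);i=1+st[1:,4].argmax()
    g=plane('wrist',*ce[i],37,s)[:2];d=g-pv;print('green',st[i,4],g.round(1),(-np.arctan2(d[1],-d[0])-.038).round(3))
E
python3 ang.py s3; python3 wp.py|head -1
```

```text
wrist 746 angle rel mitre -0.248 -0.224
side 27 angle rel mitre -0.289 -0.32499999999999996
green 467 [512.1 -19.2] -0.251
20.3 [[-0.145, -0.9, 0.411], [-0.929, -0.019, -0.369], [0.34, -0.436, -0.833]] [584.9 -41.8 107. ] [ 0.09  0.31 -0.91  1.74 -0.42 -1.82] [-5.9  1.3 -7.3]
```

>>> drive_tool(
  targets=[
    [1,-0.7,0.9,1.7,0],
    [1,-1.4,1.8,3.4,0],
    [1,-2,2.6,5,0],
    [1,-2.7,3.5,6.7,0],
    [1,-2.7,3.5,6.7,0],
  ],
)

```text
clock: 20.8
position: [584.9, -42.1, 99.0]
ee_rot: [-0.653, 0.7, -0.288, 0.025]
contact_force: [-6.6, 1.3, -6.0]
gripper_width: -0.3
grasp_force: 4.3
```

>>> drive_tool(
  targets=[
    [1,-0.7,0.9,1.7,0],
    [1,-1.4,1.8,3.4,0],
    [1,-2,2.6,5,0],
    [1,-2.7,3.5,6.7,0],
    [1,-2.7,3.5,6.7,0],
  ],
)

```text
clock: 21.3
position: [586.2, -42.0, 92.6]
ee_rot: [-0.653, 0.7, -0.289, 0.026]
contact_force: [-5.6, 1.6, -1.8]
gripper_width: -0.2
grasp_force: 3.5
```

>>> drive_tool(
  targets=[
    [1,-0.5,1.5,1,0],
    [1,-1,3,2,0],
    [1,-1.3,5,3,0],
    [1,-1.3,6,3,0],
  ],
)

```text
clock: 21.7
position: [583.9, -42.8, 88.1]
ee_rot: [-0.652, 0.7, -0.29, 0.027]
contact_force: [-0.2, 0.1, -0.4]
gripper_width: 0.1
grasp_force: 0.0
```

```bash
python3 ang.py s4; python3 wp.py
```

```text
wrist 739 angle rel mitre -0.226 -0.20400000000000001
side 29 angle rel mitre -0.283 -0.32099999999999995
green 559 [510.9 -19.2] -0.249
21.8 [[-0.147, -0.898, 0.414], [-0.928, -0.019, -0.371], [0.341, -0.439, -0.831]] [583.  -42.7  87.3] [ 0.03  0.35 -0.92  1.91 -0.42 -1.95] [-0.4  0.1  0.5]
lift n [ 0.89 -0.    0.45] in tool [ 0.02 -1.   -0.  ] lat in tool [-0.93 -0.02 -0.37]
up [539. -41. 221.] tool [  50.  -20. -130.] err [-0.  0. -0.] rot 0.0 [ 0.36  0.09 -0.84  1.03 -0.61 -1.29]
app [548. -48. 145.] tool [ 30.   7. -60.] err [-0.  0.  0.] rot 0.0 [ 0.16  0.2  -0.96  1.54 -0.45 -1.67]
ins [577. -74.  86.] tool [30.  7. 10.] err [0. 0. 0.] rot 0.0 [-0.08  0.34 -0.93  2.05 -0.39 -1.98]
lift [587. -74. 109.] tool [ 36. -13.  -4.] err [-0.  0. -0.] rot 0.0 [-0.02  0.31 -0.91  1.85 -0.39 -1.84]
swing [591. -38. 109.] tool [  2. -17. -16.] err [-0. -0. -0.] rot 0.0 [ 0.11  0.32 -0.9   1.72 -0.43 -1.81]
low [580. -38.  86.] tool [-4.  3. -2.] err [-0.  0.  0.] rot 0.0 [ 0.05  0.34 -0.93  1.9  -0.42 -1.96]
out [547.  -8. 153.] tool [ -4.   3. -82.] err [-0. -0. -0.] rot 0.0 [ 0.32  0.2  -0.93  1.35 -0.52 -1.63]
```

>>> drive_tool(
  targets=[
    [1,-2,1,-6,0],
    [1,-3,1,-16,0],
    [1,-3,1,-28,0],
    [1,-3,1,-40,0],
    [1,-3,1,-52,0],
    [1,-3,1,-66,0],
    [1,-3,1,-82,0],
    [1,5,-8,-105,0],
    [1,20,-25,-140,0],
    [1,35,-42,-175,0],
    [1,35,-42,-175,0],
  ],
)

```text
clock: 22.9
position: [545.1, -6.6, 269.0]
ee_rot: [-0.652, 0.7, -0.29, 0.032]
contact_force: [0.4, 1.3, 0.5]
gripper_width: -0.3
grasp_force: 0.0
```

```bash
python3 ang.py s5; python3 wp.py|head -1; python3 - <<'E'
import cv2,numpy as np
c=cv2.imread('pics/wrist_s5.png');b=cv2.imread('pics/side_s5.png')
cv2.imwrite('pics/f1.png',np.hstack([c[:,100:500],cv2.resize(b[130:240,240:350],(400,400),interpolation=2)]))
E
```

```text
wrist 277 angle rel mitre -0.257 -0.27499999999999997
side 30 angle rel mitre -0.283 -0.319
green 151 [506.8 -22.1] -0.231
23.0 [[-0.147, -0.898, 0.415], [-0.929, -0.018, -0.369], [0.339, -0.44, -0.832]] [542.6  -8.7 263.4] [ 0.48  0.06 -0.73  0.86 -0.76 -1.19] [-0.2 -0.   0.4]
```

View pics/f1.png

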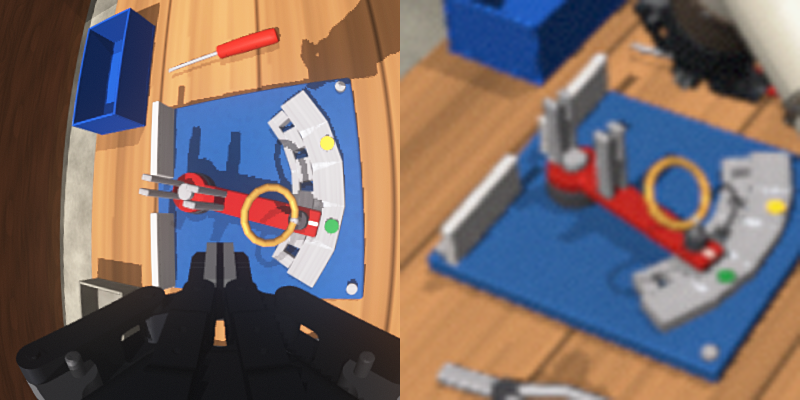

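The arm points straight at the green tag: wrist ring centre is at (370,215) and side ring centre at about (316.5,183). I'll check the ring height by crossing the two rays.

```bash
python3 - <<'E'
from h import *
r1=[571.7,-30.4]
for z in(103,114): print(z,proj('side',[*r1,z]).round(1))
s=arm.read_state();im=cv2.imread('pics/side_s5.png')[165:200,295:340];h=cv2.cvtColor(im,cv2.COLOR_BGR2HSV);m=cv2.inRange(h,(12,90,90),(28,255,255));ys,xs=np.nonzero(m)
e=cv2.fitEllipse(cv2.convexHull(np.c_[xs,ys].astype(np.int32)));c=np.array(e[0])+[295,165];print('side',c,e[1])
w=cv2.imread('pics/wrist_s5.png');h=cv2.cvtColor(w,cv2.COLOR_BGR2HSV);m=cv2.inRange(h,(12,110,110),(28,255,255));m[:175]=0;m[255:]=0;m[:,:335]=0;m[:,405:]=0;ys,xs=np.nonzero(m)
e=cv2.fitEllipse(cv2.convexHull(np.c_[xs,ys].astype(np.int32)));print('wrist',e[0])
o1,d1=ray('side',*c);o2,d2=ray('wrist',*e[0],s);t=np.linalg.lstsq(np.c_[d1,-d2],o2-o1,rcond=None)[0];print(o1+t[0]*d1,o2+t[1]*d2)
E
```

```text
103 [315.9 183. ]
114 [315.9 180.5]
side [323.89512253 177.99641323] (22.490379333496094, 38.571041107177734)
wrist (369.09503173828125, 214.60040283203125)
[544.52779986 -36.3220231  133.10495855] [554.49531579 -33.64374922 136.10146139]
```

```bash
python3 -c "
from bench import arm
print(arm.job_done())"
```

```text
the job is handed in; nothing more can be done
None
```

I handed the job in at about 23 s: the pin was lifted with the fingers closed and hooked through the ring, the red arm was swung one hole over, and the pin went down beside the green tag. The camera views, and the force falling away only at the height where contact began, both indicate it is fully home. The arm finished clear, but the hand-in returned no verdict and I did not measure how far the bystanders moved.

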